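# Hang the supply basket and hold the clip open over its card

## Robot

A 6-joint arm with a two-finger parallel gripper is mounted at the origin on the work surface. World frame = base frame: x ahead of the robot, y to its left, z up, the work surface at z = 0. Lengths are in m, angles in rad, forces in N, time in s.
With the tool pointing down it reaches from about 0.35 to 0.85 m from the base axis. Payload 8.1 kg.
Tool frame: the origin (TCP) lies at the very end of the fingers, on their centre line; the grasp point (between the pads) lies 19 mm behind it; z points along the fingers, x is the direction in which the jaws open and shut, and the axes are right-handed (so a half turn about z gives the same grasp; the last joint's range is limited). The gripper opens to 93 mm and grips with 3 to 60 N. Pads are 15 mm wide; open, the fingers measure 128 mm over their backs; the gripper's body (75 mm by 188 mm) begins 65 mm behind the grasp point.
Start: joints at [-0.085, 0.13, 1.488, -0, 1.523, -0.085], TCP at [0.6, 0, 0.219] pointing down, gripper open.
Joint ranges: [-2.96, 2.96], [-0.89, 2.26], [0.02, 2.5], [-1.34, 4.48], [0, 2.73], [-2.66, 2.66]. Speed limits (rad/s): [2.39, 2.39, 2.79, 3.14, 3.14, 3.14].

## Interface

Orientations are given as a rotation vector (axis times angle).
In Python, from plant import robot gives the robot as it stands. The module is installed in compiled form; this text tells all that it offers.
- The arm moves only by the tool jog_arm, never from a script. Its argument "commands" is one flat list of numbers, 5 for each row, row after row: the gripper's target within -1 to 1 (shut at 1, half-way at 0, fully open at -1), then the shift along the tool's x, y, z in m, then the turn about the tool's z in degrees. A call has 1 to 20 rows; each row shifts and turns the commanded pose from where the row before left it, along the tool's axes as they then stand; what a row does not reach is not made up. A row lasts 1/12 s, in which the tool goes at most 41.7 mm and 7.16 degrees, less where a joint would pass 70% of its speed; a pose out of reach is approached as far as the arm can. A call is refused whole if a number of a shift passes 0.0417 or a number of a turn 7.16, either way. A call with a gripper value outside its range is refused whole. The fingers move at their own pace and stop on an object; "grip_force" is the grip in N (left out, the last holds). Time passes only in rows, so rows that do not move let the fingers close. It gives the time, the measured TCP pose, the force and the opening at its end, in the units of the state.
- robot.read_state(): the state, without advancing time (a new reading comes with each control period).
- robot.read_camera(name): name is "scene" or "side" or "wrist"; returns a dict with "img" (420x560x3 uint8, blue, green, red), "vfov" (degrees; the focal length in pixels is half the picture's height over the tangent of half this angle, whatever the lens; pixels are square), "cx", "cy" (the principal point, pixels), "extrinsics" (4x4, takes a point from world to camera coordinates). Camera axes: x right, y down, z forward; pixel columns grow to the right and rows downward; lengths in m; the calibration is good to about 2 mm. A picture is of the moment at which its call begins. There is no depth.
- robot.close_job(): hands the job in, once; it reports no verdict.
Trained networks look in a picture, given as the dict that the camera call returned (one of the last four; its "shot" number tells which), for a name from the list of things; names that differ only in an ending like _2 or _b are one class to them, and where a whole thing is asked for, a point or a joint stands for the part that bears it (a point fixed in the world has none). Each returns a list of dicts, best first, with "score" (0 to 1); they miss things now and then, are a little off and sometimes report something else, mostly with a low value. They report only what shows in the picture. A call takes as long as a camera call. They do not tell look-alikes from the thing itself.
- robot.recognise(thing, picture): "box" ([centre column, centre row, width, height] as shares, 0 to 1, of the picture: columns of its width, rows of its height, round what is visible of it).
- robot.pinpoint(thing, picture): "position" ([row, column] as shares, 0 to 1, of the picture: columns of its width, rows of its height: a listed point, or the origin of a listed thing).
The state is a dict: "t": time; "q": joint angles; "dq": joint speeds; "joint_torque": joint torques, N m; "tool_pos": TCP position; "orientation": TCP orientation; "force": force on the tool from outside, world axes, zero at the start; "wrist_torque": the same for the moment, N m; "opening": finger opening in m.
Only numpy, scipy, OpenCV 4.12 (cv2) and the standard library are available. Lean on these libraries where they do the work, as an engineer would, in place of code of your own. Each camera call takes 0.05 s, during which the arm holds its last target.

## Task

At the medicine counter, first hang the small supply basket by its handle on the hook of the stand, with its upright card facing out, away from the stand's post, and let go of it; then take the spring clip off the rack's back panel by squeezing its two tails, carry it over and keep it squeezed gaping wide, jaws down, around the middle of the top edge of the hanging card: one jaw each side, the edge well inside the mouth, neither jaw touching the card. Finish while still holding it so: the gripper alone carries the clip and keeps it open, nothing is put down or let go. Leave the jar, the tape roll and the cup alone.

Things in the scene. Friction and masses are not known exactly. Their poses are not given: they have to be found in the camera images.
- hook_stand: fixed steel hook stand; origin on the counter straight below the hook's seat. Flat level arm, 30 wide (y), 8 thick, upper face 190 up, from a post (front face x=+75, no taller than the arm) to its free end at the stand's -x, which points roughly to the robot. There an upturned lip 6 thick at x=-23 rises 14 above the arm. Foot plate x=+50 to +140, 120 wide
- hook_seat (a point): on the arm's upper face, where the middle of the handle bar belongs, bar along y (190 mm above the counter; flat from the lip at x=-20 to the post); axes as the stand
- basket: loose open white basket, 0.13 to 0.21 kg, 110 (x) x 136 (y) x 55 high; origin at the centre of its underside. Stiff steel handle: uprights at y=+-64, flat-sided bar 14 (x) x 10 high along y over x=0, 50 free below it. The hook takes the bar's middle 30; the +y part (y=26 to 60) is free to pinch from above, across x, clear of hook and card
- handle_mid (a point): centre of the handle bar, 110 mm above the basket's underside; axes as the basket
- card_top (a point): middle of the top edge of the stiff white card (3 mm thick, 56 wide along y, face normal to x) fixed upright on the outside of the basket's front (-x) wall; the point is at x=-56.5, y=-32, 120 above the basket's underside; axes as the basket
- rack: fixed clear supply bin, 100 (x) x 140 (y) x 45 high, origin at the centre of its underside; its back panel (grey, 5 thick, 136 wide along y, face normal to x, at x = +46.5) rises to 100 above the counter and carries the clip on its top edge
- clip: loose steel spring clip, 60 g, 30 wide along its y; origin on its pivot, z up. Two mirrored arms hinge about y: tails rise to 40 above the pivot, 48 over the outsides in x; jaws end 40 below. Found upright, biting the rack's panel, pivot 110 up. Squeeze the tails along x, best 25 to 35 above the pivot, to open: 8 to 10 N brings it to its stop, tails parallel, 15 over the outsides
- clip_mouth (a point): point between the jaws, 30 mm below the pivot, 10 above the jaw ends and 20 below the spine's underside (the mouth's bottom); fully open the jaw ends are 30 mm apart or more; axes as the clip
- clip_front (a joint): opening angle of each arm of the clip (the other arm mirrors it): 0 when biting the 5 mm panel, 0.38 rad fully open at the stop, down to -0.06 when empty and shut; a spring closes it
- bottle: bystander: loose white jar, radius 22, 75 high, origin at the centre of its underside
- tape: bystander: loose roll of tape lying flat, radius 30, 20 high, origin at the centre of its underside
- cup: bystander: loose small medicine cup, radius 24, 35 high, origin at the centre of its underside
Not all that is in view belongs to the job. Leave any blue look-alike of the clip alone.

How it is judged:
By the outcome, as a careful person would: the job done as asked, in the order asked, and still so for the second after the job is handed in, while the arm keeps its last pose, push and grip.
It also fails if it takes over 58 s, if anything falls off the work surface, if the arm or the gripper's body presses on something with over 40 N, if the wrist force passes 120 N, or if a joint passes its speed limit or range.

## Working session

There is one attempt and no reset: what is moved stays moved. The work goes in short steps, Python scripts to look and compute and a tool call to move; the robot and the scene stay as the last step left them, time stands still between calls to the robot, and variables do not carry over. Pictures are saved under pics/ and viewed, and the job is handed in when it is done.

Besides the shell and the picture viewer there is one more tool, called after ">>>" by a JSON object that holds its "fn" and its "kwargs". jog_arm: Moves the arm, as the interface text tells. Its arguments: {"type":"object","properties":{"commands":{"type":"array"},"grip_force":{"type":"number"}},"required":["commands"]}

```bash
mkdir -p pics; cat > h.py <<'E'
import numpy as np, cv2
from plant import robot
def cam(n,save=None):
    p=robot.read_camera(n)
    if save: cv2.imwrite('pics/'+save+'.png',p['img'])
    return p
def P(p):
    f=210/np.tan(np.radians(p['vfov'])/2)
    K=np.array([[f,0,p['cx']],[0,f,p['cy']],[0,0,1]])
    return K@np.array(p['extrinsics'])[:3]
def proj(p,X):
    v=P(p)@np.append(X,1); return v[:2]/v[2]
def tri(obs): # list of (pic,(u,v))
    A=[]
    for p,(u,v) in obs:
        M=P(p); A+=[(u*M[2]-M[0])/np.linalg.norm((u*M[2]-M[0])[:3]),(v*M[2]-M[1])/np.linalg.norm((v*M[2]-M[1])[:3])]
    A=np.array(A); X=np.linalg.lstsq(A[:,:3],-A[:,3],rcond=None)[0]
    return X,[np.round(proj(p,X)-np.array(o),1) for p,o in obs]
def atz(p,uv,z):
    M=P(p);u,v=uv
    A=np.array([u*M[2]-M[0],v*M[2]-M[1]])
    return np.append(np.linalg.solve(A[:,:2],-A[:,3]-A[:,2]*z),z)
def pin(t,p,n=3):
    return [(round(d['score'],2),(round(d['position'][1]*560,1),round(d['position'][0]*420,1))) for d in robot.pinpoint(t,p)[:n]]
E
python3 - <<'E'
from h import *
ps={n:cam(n,n+'0') for n in ['scene','side','wrist']}
for n,p in ps.items():
    e=np.array(p['extrinsics']);print(n,p['vfov'],p['cx'],p['cy'],'pos',np.round(-e[:3,:3].T@e[:3,3],3),'fwd',np.round(e[2,:3],2))
    for t in ['hook_seat','handle_mid','card_top','clip','clip_mouth','rack','basket','hook_stand','bottle','tape','cup']:
        print(n,t,pin(t,p))
s=robot.read_state();print(s['t'],s['tool_pos'],s['orientation'])
E
```

```text
scene 44.4092116186862 275.5516121949596 202.15439024994907 pos [ 1.212 -0.694  1.147] fwd [-0.48  0.49 -0.73]
scene hook_seat [(0.68, (300.9, 189.0)), (0.58, (307.7, 149.4))]
scene handle_mid []
scene card_top [(0.69, (306.7, 151.5))]
scene clip [(0.86, (255.7, 259.0)), (0.86, (199.4, 306.1)), (0.71, (296.9, 189.5))]
scene clip_mouth [(0.86, (211.2, 258.2)), (0.8, (201.6, 311.6)), (0.6, (258.9, 266.4))]
scene rack [(0.87, (198.6, 267.4))]
scene basket [(0.83, (326.7, 183.1))]
scene hook_stand [(0.73, (300.0, 232.7))]
scene bottle [(0.91, (243.5, 211.4))]
scene tape []
scene cup [(0.47, (380.1, 202.8))]
side 45.719880471763865 282.15968949184503 212.35567820907306 pos [0.194 0.774 0.779] fwd [ 0.35 -0.71 -0.61]
side hook_seat [(0.62, (271.6, 185.2))]
side handle_mid [(0.67, (256.1, 307.3))]
side card_top [(0.71, (286.8, 296.3)), (0.61, (354.1, 272.2))]
side clip [(0.69, (333.0, 166.9)), (0.63, (353.2, 205.6)), (0.62, (300.4, 203.7))]
side clip_mouth [(0.8, (343.3, 173.7)), (0.79, (302.4, 214.1)), (0.54, (328.9, 175.8))]
side rack [(0.65, (357.1, 205.7))]
side basket [(0.84, (260.8, 347.7)), (0.36, (165.6, 323.5))]
side hook_stand []
side bottle [(0.92, (355.0, 270.3))]
side tape [(0.75, (291.6, 182.8)), (0.25, (269.3, 186.8))]
side cup []
wrist 62.090240505966165 278.72113086587797 209.126261663049 pos [0.601 0.066 0.384] fwd [-0.   -0.24 -0.97]
wrist hook_seat [(0.79, (277.1, 197.8))]
wrist handle_mid []
wrist card_top []
wrist clip [(0.61, (271.8, 321.9))]
wrist clip_mouth []
wrist rack [(0.68, (189.8, 372.0))]
wrist basket []
wrist hook_stand []
wrist bottle [(0.59, (108.0, 202.4))]
wrist tape []
wrist cup []
1.8 [6.00011088e-01 3.13418890e-05 2.18630761e-01] [-3.14157252e+00 -2.75033916e-05  1.17569907e-05]
```

View pics/scene0.png

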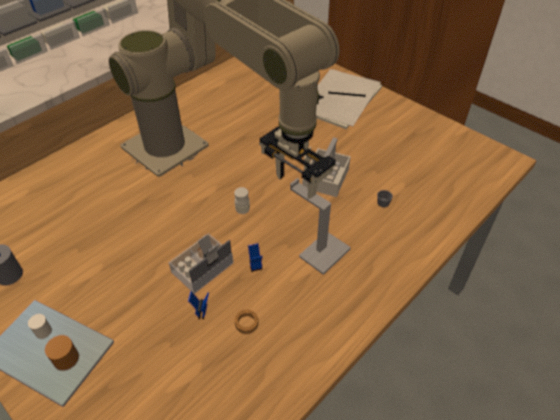

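View pics/side0.png

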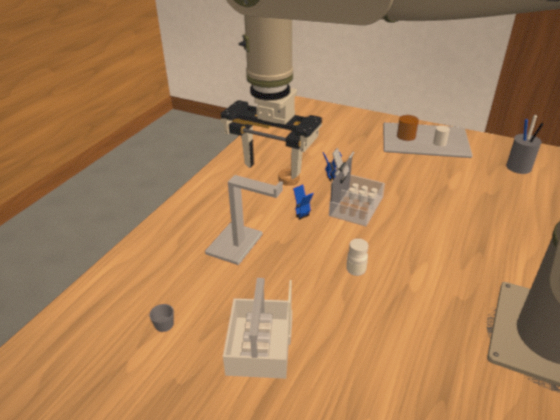

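View pics/wrist0.png

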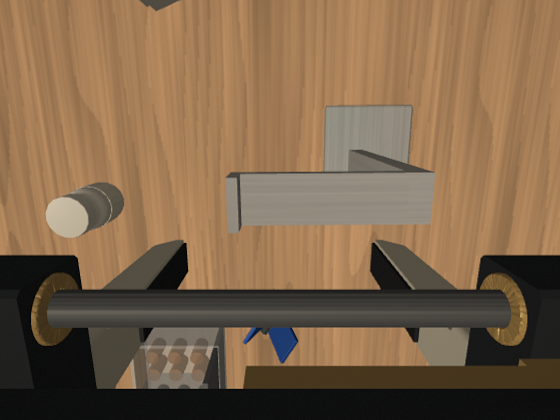

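The grey clip sits on the rack's panel, at about scene (208,247) and side (342,163). The lying or standing blue look-alikes are at scene (255,258) and (199,304), side (302,203) and (330,168), so those stay put. The basket is at side (258,335), the stand's hook at side (275,188), the jar at side (357,258), the cup at side (162,318) and the tape at scene (246,321).

```bash
python3 - <<'E'
import cv2, numpy as np
a=cv2.imread('pics/scene0.png');b=cv2.imread('pics/side0.png')
f=lambda i,x,y,w,h:cv2.resize(i[y:y+h,x:x+w],(400,300),interpolation=cv2.INTER_CUBIC)
cv2.imwrite('pics/z0.png',np.vstack([np.hstack([f(a,160,220,120,90),f(a,270,130,120,90)]),np.hstack([f(b,290,140,120,90),f(b,200,270,120,90)])]))
E
```

```text
(no output)
```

View pics/z0.png

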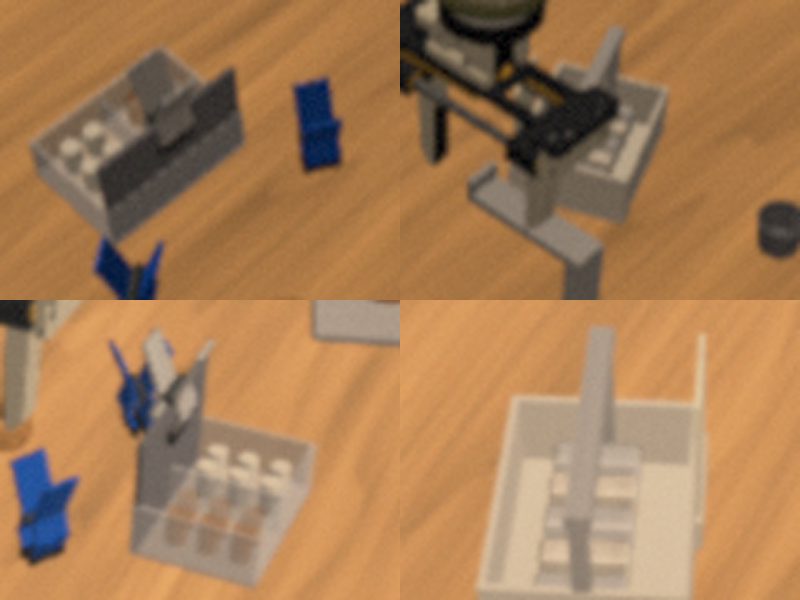

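```bash
python3 - <<'E'
from h import *
a,b,w=cam('scene'),cam('side'),cam('wrist')
print('seat',tri([(a,(300.9,189)),(b,(271.6,185.2)),(w,(277.1,197.8))]))
print('seat sw',tri([(b,(271.6,185.2)),(w,(277.1,197.8))]))
print('mouth',tri([(a,(211.2,258.2)),(b,(343.3,173.7))]))
print('handle',atz(b,(256.1,307.3),.11),'card',atz(b,(286.8,296.3),.12), atz(a,(306.7,151.5),.12))
print('basket',tri([(a,(326.7,183.1)),(b,(260.8,347.7))]))
print('rack',tri([(a,(198.6,267.4)),(b,(357.1,205.7))]))
print('bottle',tri([(a,(243.5,211.4)),(b,(355,270.3))]))
print('cup',atz(a,(380,203),0),atz(b,(162,328),0));print('tape',atz(a,(246,321),0))
# wrist arm corners at z=.19 : lip/post
for uv in [(240,174),(240,228),(433,172),(432,224)]: print(atz(w,uv,.19))
E
```

```text
seat (array([0.5971355 , 0.02213236, 0.19269699]), [array([-1.1, -0.5]), array([-3.4,  0.9]), array([-5.2,  5.1])])
seat sw (array([0.59536871, 0.02234104, 0.19452729]), [array([-2.7,  0.5]), array([-8.4,  5.5])])
mouth (array([ 0.52647845, -0.24173872,  0.08525636]), [array([-1.6, -0.6]), array([-1.6,  0.5])])
handle [0.50133385 0.26113536 0.11      ] card [0.45949835 0.22264426 0.12      ] [0.46058716 0.20728016 0.12      ]
basket (array([ 0.50556036,  0.25376675, -0.01597032]), [array([-1.3, -0.2]), array([-2.1,  0.3])])
rack (array([ 0.47703814, -0.24697422, -0.00106092]), [array([0.9, 0.4]), array([ 1. , -0.3])])
bottle (array([ 0.40758362, -0.01796158, -0.00677474]), [array([-0.7, -0.3]), array([-1. ,  0.3])])
cup [0.69198128 0.28796847 0.        ] [0.69454708 0.30402082 0.        ]
tape [ 0.68816294 -0.27350155  0.        ]
[0.57925957 0.03814846 0.19      ]
[0.57839795 0.00652981 0.19      ]
[0.68740824 0.03919811 0.19      ]
[0.69000788 0.00887997 0.19      ]
```

Both blue look-alikes are confirmed in the crops. The real clip is the grey one biting the panel. Next I move towards the basket for a closer wrist view.

>>> {"fn": "jog_arm", "kwargs": {"commands": [-1, 0, 0, -0.03, 0, -1, -0.015, -0.03, -0.03, 0, -1, -0.02, -0.04, -0.02, 0, -1, -0.02, -0.04, 0, 0, -1, -0.02, -0.04, 0, 0, -1, -0.02, -0.03, 0, 0, -1, -0.005, 0, 0, 0, -1, 0, 0, 0, 0, -1, 0, 0, 0, 0]}}

```text
t: 2.7
tool_pos: [0.507, 0.1662, 0.2936]
orientation: [3.141, 0.001, 0.001]
force: [-0.4, -0.2, -0.1]
opening: 0.093
```

```bash
python3 - <<'E'
from h import *
s=robot.read_state();print(s['t'],s['tool_pos'],s['orientation'],s['opening'],s['force'])
a,b,w=cam('scene','scene1'),cam('side','side1'),cam('wrist','wrist1')
for n,p in zip('abw',(a,b,w)):
  for t in ['handle_mid','card_top','basket','hook_seat','clip_mouth']: print(n,t,pin(t,p))
E
```

```text
2.7 [0.50696871 0.1661929  0.29364862] [3.14124342e+00 1.27182422e-03 1.13165884e-03] 0.09295884048562407 [-0.4137238  -0.21366068 -0.07344833]
a handle_mid [(0.59, (330.1, 152.9))]
a card_top [(0.8, (305.1, 151.2)), (0.74, (209.1, 253.3))]
a basket [(0.73, (325.4, 182.8))]
a hook_seat [(0.87, (297.9, 189.3))]
a clip_mouth [(0.77, (207.2, 261.5)), (0.73, (258.0, 265.2)), (0.72, (203.0, 313.0))]
b handle_mid [(0.59, (255.4, 305.3)), (0.37, (291.4, 183.6))]
b card_top [(0.92, (287.3, 290.4))]
b basket [(0.73, (257.9, 345.2))]
b hook_seat [(0.71, (268.3, 189.3))]
b clip_mouth [(0.74, (304.9, 215.2)), (0.59, (328.5, 175.6)), (0.56, (343.3, 176.3))]
w handle_mid [(0.97, (269.6, 95.0))]
w card_top [(0.67, (232.2, 148.1))]
w basket [(0.69, (275.0, 103.2))]
w hook_seat [(0.94, (382.6, 360.8))]
w clip_mouth [(0.41, (430.0, 68.0))]
```

View pics/wrist1.png

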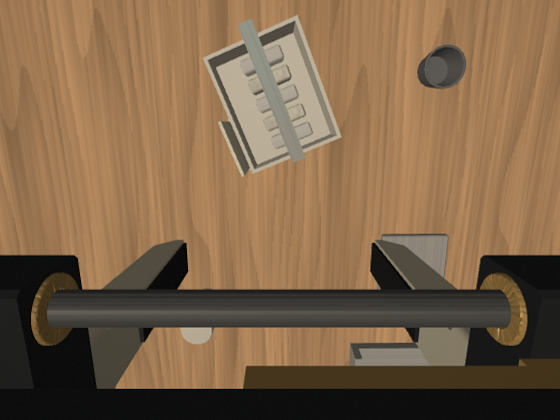

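View pics/scene1.png

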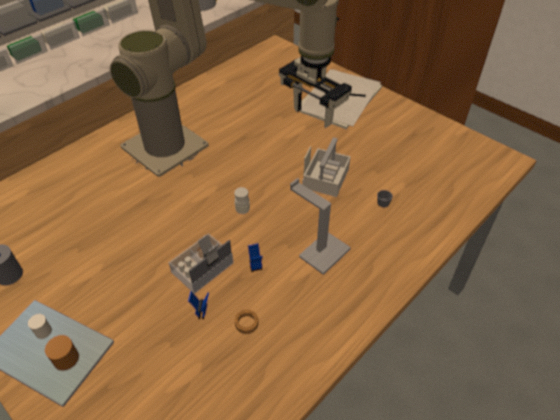

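The wrist view shows the basket's bar running from about (246,22) to (297,158), with the card edge at (219,123)-(245,175).

```bash
python3 - <<'E'
from h import *
a,b,w=cam('scene','s2'),cam('side'),cam('wrist')
print('handle',tri([(a,(330.1,152.9)),(b,(255.4,305.3)),(w,(269.6,95))]))
print('card',tri([(a,(305.1,151.2)),(b,(287.3,290.4)),(w,(232.2,148.1))]))
p,q=atz(w,(246.5,22),.115),atz(w,(297,158),.115);print('bar',p,q,(p+q)/2,np.degrees(np.arctan2(*(p-q)[:2]*[1,1])),np.linalg.norm(p-q))
for uv in [(205,60),(297,16),(341,134),(252,173)]: print(atz(w,uv,.055))
for uv in [(220,123),(245,175)]: print('card',atz(w,uv,.12))
print('seat',tri([(a,(297.9,189.3)),(b,(268.3,189.3)),(w,(382.6,360.8))]))
i=cv2.imread('pics/s2.png');cv2.imwrite('pics/z1.png',cv2.resize(i[130:280,280:360+40],(640,800))[:600])
E
```

```text
handle (array([0.50383054, 0.25923395, 0.10967243]), [array([-1.5, -0.6]), array([-0. ,  0.9]), array([ 5. , -0.9])])
card (array([0.46156771, 0.20751879, 0.12033005]), [array([1.9, 0.3]), array([ 2.1, -0.2]), array([-1.6,  1.6])])
bar [0.47889184 0.32053688 0.115     ] [0.52571203 0.199041   0.115     ] [0.50230193 0.25978894 0.115     ] -21.074889775085172 0.1302051517346455
[0.42815713 0.29860209 0.055     ]
[0.52706032 0.34163112 0.055     ]
[0.5784024  0.22030165 0.055     ]
[0.47662533 0.17594613 0.055     ]
card [0.45229901 0.23244159 0.12      ]
card [0.47475163 0.18301281 0.12      ]
seat (array([0.59666103, 0.02256679, 0.18704849]), [array([1.8, 0.6]), array([ 0.1, -0.8]), array([-5.2,  1.7])])
```

View pics/z1.png

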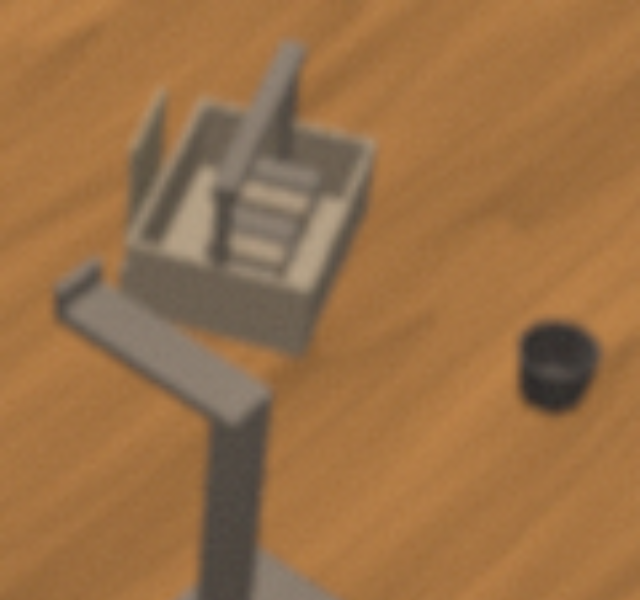

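>>> {"fn": "jog_arm", "kwargs": {"commands": [-1, -0.005, -0.033, 0, 0, -1, -0.005, -0.033, 0, 0, -1, -0.005, -0.032, 0, 0, -1, -0.004, -0.032, 0, 0, -1, 0, 0, 0.02, -5.5, -1, 0, 0, 0.03, -5.5, -1, 0, 0, 0.03, -5.5, -1, 0, 0, 0.03, -5.5, -1, 0, 0, 0.03, 0, -1, 0, 0, 0, 0, -1, 0, 0, 0, 0], "grip_force": 50}}

```text
t: 4.67
tool_pos: [0.4864, 0.2957, 0.1519]
orientation: [3.083, 0.598, -0.007]
force: [0.4, -0.3, 0.2]
opening: 0.0932
```

```bash
python3 - <<'E'
from h import *
s=robot.read_state();print(s['t'],s['tool_pos'],s['orientation'],s['q'])
b,w=cam('side','side3'),cam('wrist','wrist3')
i=np.hstack([b['img'][200:,150:400],w['img'][:220]]) if 0 else w['img']
c=b['img'][180:400,150:400];cv2.imwrite('pics/z3.png',cv2.resize(c,(750,600)))
E
```

```text
4.6667 [0.48641632 0.29570037 0.1519032 ] [ 3.08294192  0.59818493 -0.00662479] [ 4.56157106e-01  9.26424405e-02  1.65175029e+00 -4.00884887e-06
  1.40157202e+00  7.28594368e-02]
```

View pics/wrist3.png

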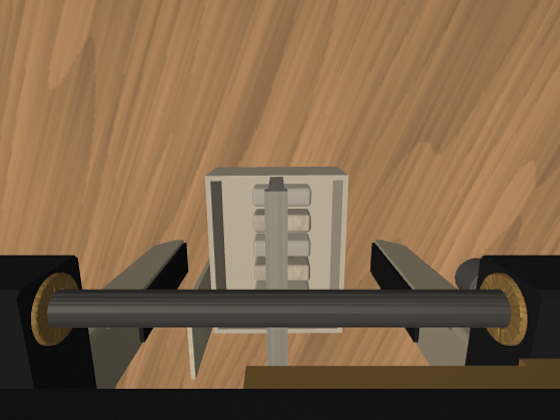

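View pics/z3.png

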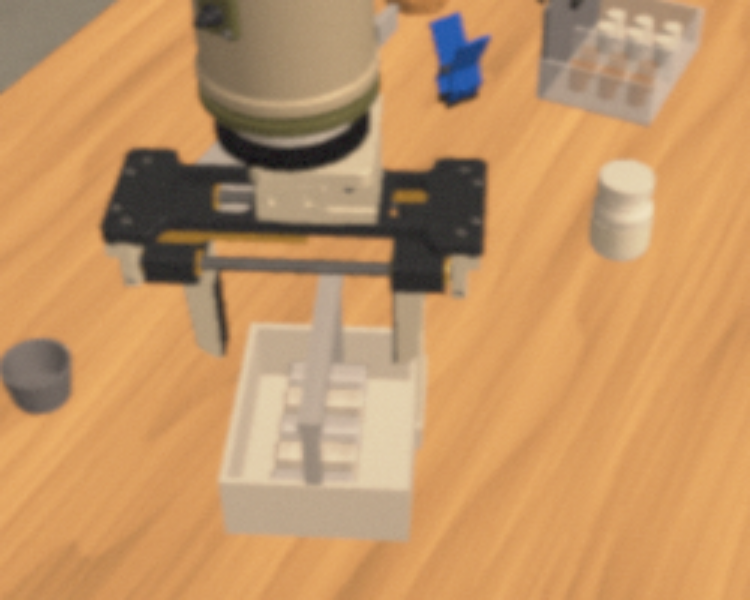

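The bar sits at column 276, centred between the fingers and aligned with them. I'll descend and pinch.

>>> {"fn": "jog_arm", "kwargs": {"commands": [-1, 0, 0, 0.02, 0, -1, 0, 0, 0.02, 0, -1, 0, 0, 0.02, 0, -1, 0, 0, 0, 0, 1, 0, 0, 0, 0, 1, 0, 0, 0, 0, 1, 0, 0, 0, 0, 1, 0, 0, 0, 0, 1, 0, 0, 0, 0, 1, 0, 0, 0, 0, 1, 0, 0, 0, 0, 1, 0, 0, 0, 0, 1, 0, 0, 0, 0, 1, 0, 0, 0, 0], "grip_force": 50}}

```text
t: 5.93
tool_pos: [0.4878, 0.2963, 0.0934]
orientation: [3.084, 0.599, -0.0]
force: [-0.3, 1.1, 0.5]
opening: 0.0307
```

>>> {"fn": "jog_arm", "kwargs": {"commands": [1, 0, 0, 0, 0, 1, 0, 0, 0, 0, 1, 0, 0, 0, 0, 1, 0, 0, 0, 0, 1, 0, 0, 0, 0, 1, 0, 0, 0, 0]}}

```text
t: 6.43
tool_pos: [0.4877, 0.2964, 0.0933]
orientation: [-3.084, -0.599, 0.001]
force: [-1.0, -0.2, -1.9]
opening: 0.0134
```

>>> {"fn": "jog_arm", "kwargs": {"commands": [1, 0, 0, -0.01, 0, 1, 0, 0, -0.02, 0, 1, 0, 0, -0.027, 0, 1, 0, 0, -0.027, 0, 1, 0, 0, -0.02, 0, 1, 0, 0, -0.008, 0, 1, 0, 0, 0, 5.25, 1, 0, 0, 0, 5.25, 1, 0, 0, 0, 5.25, 1, 0, 0, 0, 5.25, 1, 0, 0, 0, 0, 1, 0, 0, 0, 0]}}

```text
t: 7.43
tool_pos: [0.4876, 0.2962, 0.2049]
orientation: [3.141, 0.032, -0.001]
force: [-0.0, -0.8, -2.4]
opening: 0.0134
```

```bash
python3 - <<'E'
from h import *
s=robot.read_state();print(s['t'],s['tool_pos'],s['orientation'],s['opening'],s['force'])
a,b,w=cam('scene','scene4'),cam('side','side4'),cam('wrist','wrist4')
for n,p in zip('abw',(a,b,w)):
  for t in ['handle_mid','card_top']: print(n,t,pin(t,p))
cv2.imwrite('pics/z4.png',np.vstack([cv2.resize(b['img'][200:420,120:400],(560,440))[:300],w['img'][:300]]))
E
```

```text
7.4333 [0.48757471 0.29616472 0.20487344] [ 3.14098463e+00  3.17182962e-02 -1.23242427e-03] 0.013392427576192262 [-0.03299817 -0.80013134 -2.37259164]
a handle_mid [(0.6, (325.9, 121.9)), (0.45, (246.4, 321.3))]
a card_top [(0.77, (303.4, 112.8))]
b handle_mid [(0.94, (259.2, 259.2)), (0.69, (353.9, 205.6)), (0.69, (343.9, 168.2))]
b card_top [(0.91, (298.8, 255.2)), (0.2, (354.3, 208.2))]
w handle_mid [(0.89, (279.3, 349.9))]
w card_top []
```

View pics/z4.png

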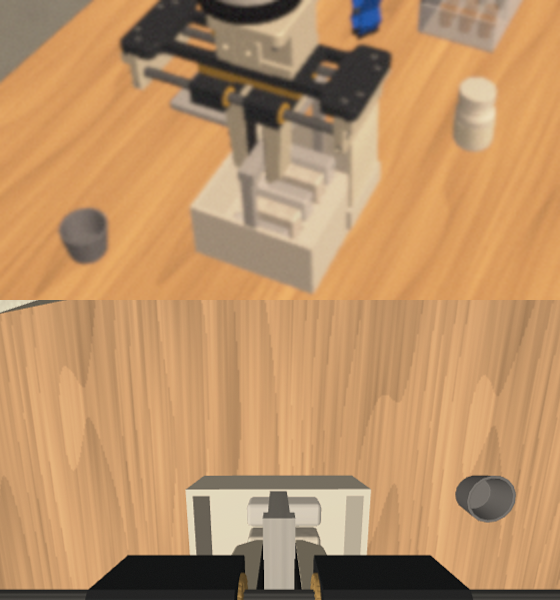

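View pics/side4.png

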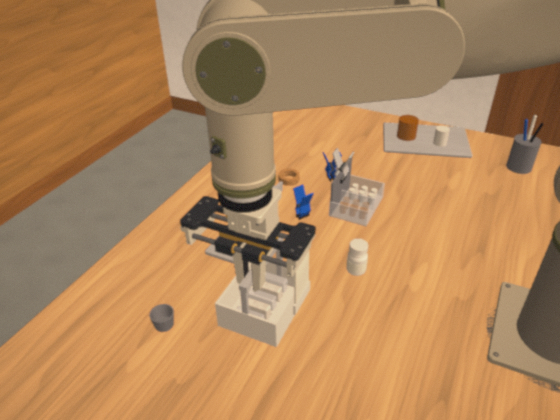

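```bash
python3 - <<'E'
from h import *
a,b,w=cam('scene'),cam('side'),cam('wrist')
print('handle',tri([(a,(325.9,121.9)),(b,(259.2,259.2))]))
print('card',tri([(a,(303.4,112.8)),(b,(298.8,255.2))]))
# bar +y end in wrist: predicted points for pitch 0
T=robot.read_state()['tool_pos']
for dy in (24,20): 
  print([np.round(proj(w,T+np.array([sx*.007,dy/1000,.0217]))) for sx in (-1,1)])
i=cv2.imread('pics/scene4.png');cv2.imwrite('pics/z5.png',cv2.resize(i[80:180,270:380],(660,600),interpolation=cv2.INTER_CUBIC))
E
```

```text
handle (array([0.49244582, 0.25260735, 0.22244816]), [array([0.7, 0.1]), array([ 1.3, -0.2])])
card (array([0.4304264 , 0.22759007, 0.23566509]), [array([1.5, 0.4]), array([ 2.7, -0.6])])
[array([261., 223.]), array([294., 223.])]
[array([261., 232.]), array([293., 232.])]
```

View pics/z5.png

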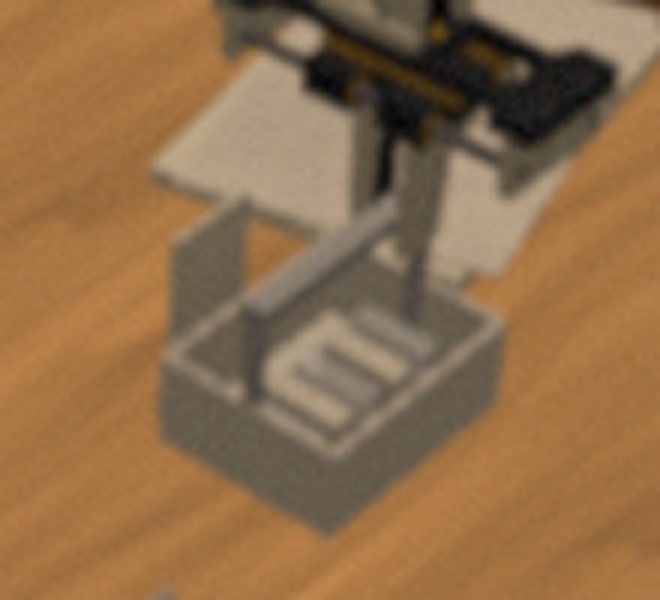

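>>> {"fn": "jog_arm", "kwargs": {"commands": [1, 0, 0.015, 0, 0, 1, 0, 0.03, 0, 0, 1, 0, 0.035, 0, 0, 1, 0, 0.035, 0, 0, 1, 0, 0.035, 0, 0, 1, 0, 0.035, 0, 0, 1, 0, 0.03, 0, 0, 1, 0, 0.0155, 0, 0, 1, 0, 0, 0, 0, 1, 0, 0, 0, 0]}}

```text
t: 8.87
tool_pos: [0.4918, 0.0648, 0.2056]
orientation: [-3.141, -0.024, -0.0]
force: [0.3, 0.3, -1.9]
opening: 0.0138
```

```bash
python3 - <<'E'
from h import *
s=robot.read_state();print(s['t'],s['tool_pos'],s['orientation'],s['opening'],s['force'])
a,b,w=cam('scene','scene6'),cam('side','side6'),cam('wrist','wrist6')
o={}
for n,p in zip('abw',(a,b,w)):
  for t in ['handle_mid','card_top','hook_seat','hook_stand']: print(n,t,pin(t,p))
f=lambda i,x,y:cv2.resize(i[y:y+150,x:x+140],(560,600))
cv2.imwrite('pics/z6.png',np.hstack([f(a['img'],240,90),f(b['img'],210,130)])[:, :][::1])
cv2.imwrite('pics/z6.png',cv2.resize(cv2.imread('pics/z6.png'),(800,430)))
E
```

```text
8.8667 [0.49177548 0.06479298 0.20555248] [-3.14132683e+00 -2.35907569e-02 -4.09353975e-04] 0.013811218675643697 [ 0.28543133  0.27942189 -1.85425842]
a handle_mid [(0.91, (273.2, 160.8))]
a card_top []
a hook_seat [(0.93, (302.2, 188.8))]
a hook_stand [(0.7, (300.3, 233.0))]
b handle_mid [(0.91, (314.7, 187.7))]
b card_top [(0.67, (345.3, 181.7))]
b hook_seat [(0.96, (272.1, 187.0))]
b hook_stand []
w handle_mid [(0.56, (280.0, 346.8))]
w card_top []
w hook_seat [(0.73, (458.9, 316.5))]
w hook_stand []
```

View pics/z6.png

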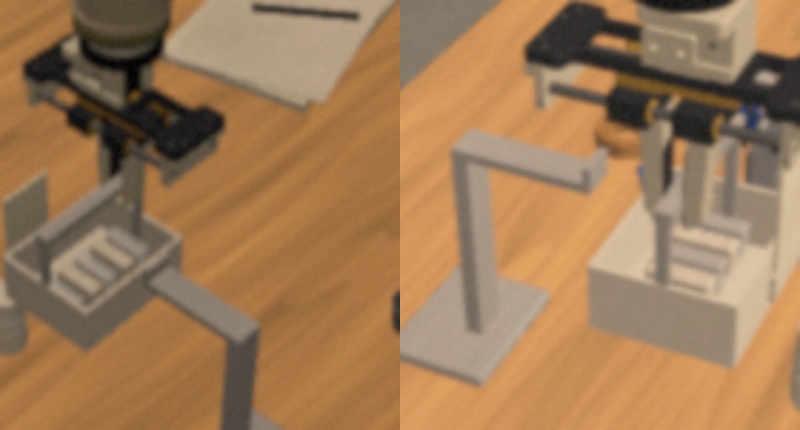

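View pics/wrist6.png

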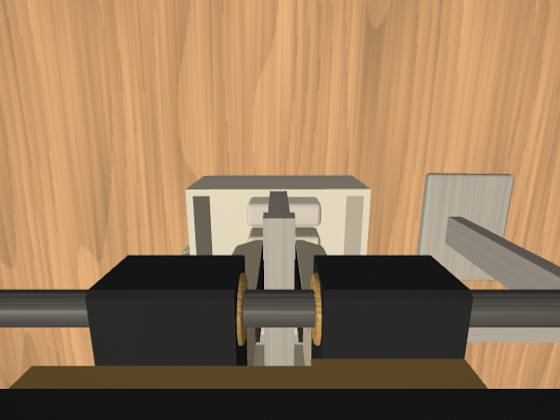

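```bash
python3 - <<'E'
from h import *
a,b=cam('scene','sc7'),cam('side','sd7')
h=tri([(a,(273.2,160.8)),(b,(314.7,187.7))])
s=tri([(a,(302.2,188.8)),(b,(272.1,187.0))])
print('handle',h);print('seat',s, s[0]-h[0])
f=lambda i,x,y:cv2.resize(i[y:y+75,x:x+100],(800,600),interpolation=cv2.INTER_CUBIC)
cv2.imwrite('pics/z7a.png',f(a['img'],235,130));cv2.imwrite('pics/z7b.png',f(b['img'],250,160))
E
```

```text
handle (array([0.49324381, 0.02789448, 0.22224487]), [array([-0.7, -0.2]), array([-1. ,  0.3])])
seat (array([0.59489888, 0.02406301, 0.19082531]), [array([-2.6, -0.6]), array([-3.3,  0.6])]) [ 0.10165506 -0.00383147 -0.03141956]
```

View pics/z7b.png

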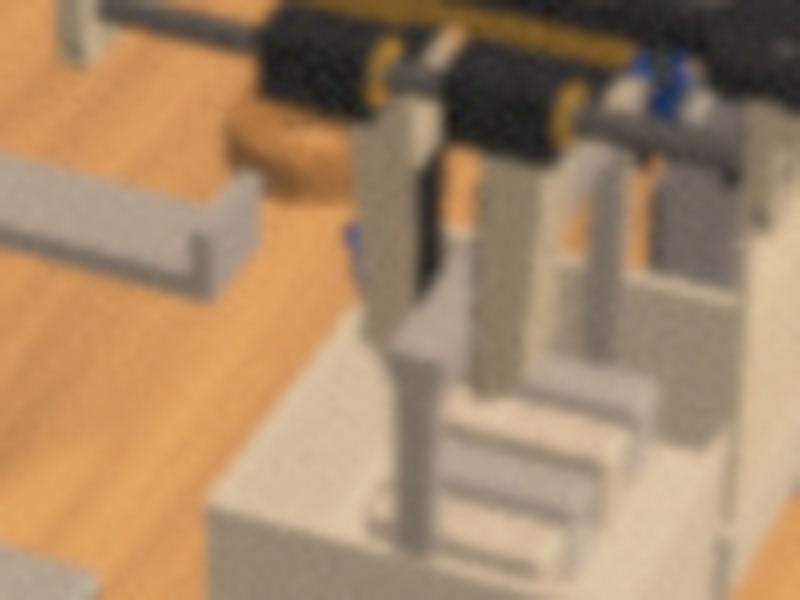

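View pics/z7a.png

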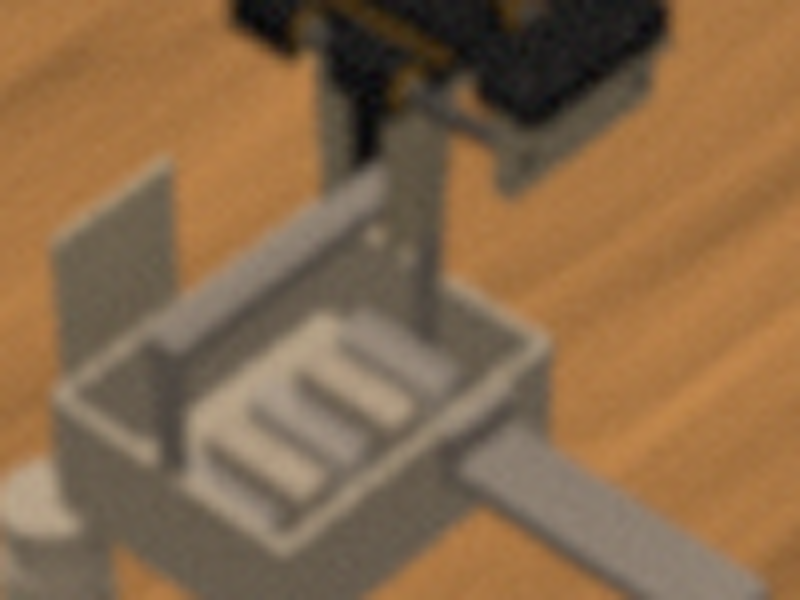

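Clearances by the two-view measurement: the bar's underside is about 13 mm above the lip and the basket rim about 15 mm under the arm. Going in along +x.

>>> {"fn": "jog_arm", "kwargs": {"commands": [1, 0.01, 0.002, 0, 0, 1, 0.015, 0, 0, 0, 1, 0.015, 0, 0, 0, 1, 0.015, 0, 0, 0, 1, 0.015, 0, 0, 0, 1, 0.015, 0, 0, 0, 1, 0.012, 0, 0, 0, 1, 0.008, 0, 0, 0, 1, 0, 0, 0, 0, 1, 0, 0, 0, 0]}}

```text
t: 10.55
tool_pos: [0.5967, 0.0657, 0.2051]
orientation: [3.141, 0.027, -0.001]
force: [0.1, -0.4, -1.8]
opening: 0.0136
```

```bash
python3 - <<'E'
from h import *
s=robot.read_state();print(s['t'],s['tool_pos'],s['orientation'],s['opening'],s['force'])
a,b,w=cam('scene','scene8'),cam('side','side8'),cam('wrist','wrist8')
o={}
for n,p in zip('abw',(a,b,w)):
  for t in ['handle_mid','card_top','hook_seat']: print(n,t,pin(t,p))
f=lambda i,x,y:cv2.resize(i[y:y+120,x:x+120],(400,400),interpolation=cv2.INTER_CUBIC)
cv2.imwrite('pics/z8.png',np.hstack([f(a['img'],240,110),f(b['img'],210,140)]))
E
```

```text
10.55 [0.59668186 0.06566226 0.20512036] [ 3.14145452e+00  2.72672287e-02 -1.27274955e-03] 0.013630228356407313 [ 0.13180848 -0.4240397  -1.84337359]
a handle_mid [(0.75, (300.6, 181.3))]
a card_top [(0.72, (279.0, 171.4))]
a hook_seat [(0.94, (296.2, 187.9))]
b handle_mid [(0.96, (265.8, 176.6))]
b card_top [(0.83, (294.7, 171.6)), (0.5, (344.3, 165.6)), (0.48, (345.0, 178.5))]
b hook_seat [(0.86, (268.1, 184.9))]
w handle_mid [(0.83, (279.4, 349.8))]
w card_top []
w hook_seat []
```

View pics/z8.png

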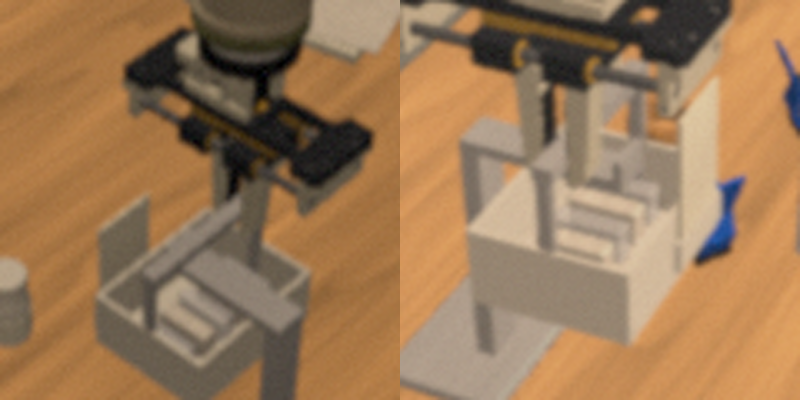

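View pics/wrist8.png

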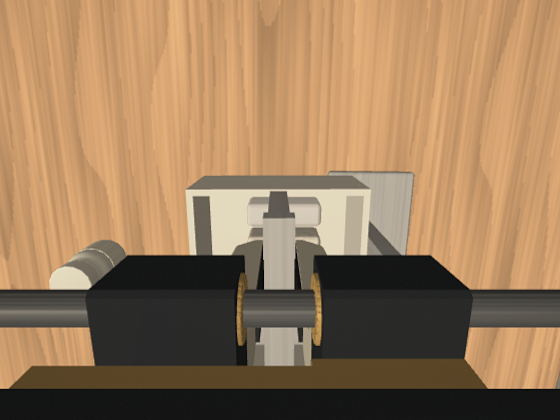

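>>> {"fn": "jog_arm", "kwargs": {"commands": [1, 0, 0, 0.006, 0, 1, 0, 0, 0.006, 0, 1, 0, 0, 0.005, 0, 1, 0, 0, 0.004, 0, 1, 0, 0, 0.002, 0, 1, 0, 0, 0.001, 0, 1, 0, 0, 0, 0]}}

```text
t: 11.73
tool_pos: [0.5967, 0.0657, 0.181]
orientation: [3.141, 0.027, -0.001]
force: [-0.4, -0.3, -1.3]
opening: 0.0135
```

```bash
python3 - <<'E'
from h import *
a,b=cam('scene'),cam('side')
oa,ob=pin('handle_mid',a),pin('handle_mid',b)
s=robot.read_state()
print(oa,ob,tri([(a,oa[0][1]),(b,ob[0][1])]),s['force'],s['wrist_torque'])
E
```

```text
[(0.87, (301.0, 190.1))] [(0.8, (265.4, 184.3))] (array([0.60448508, 0.01954516, 0.19367609]), [array([0.2, 0. ]), array([ 0.3, -0. ])]) [-0.10834686  0.34854996 -2.56137712] [ 0.13419344 -0.03658213  0.03590379]
```

>>> {"fn": "jog_arm", "kwargs": {"commands": [1, 0, 0, 0.001, 0, 1, 0, 0, 0.001, 0, 1, 0, 0, 0.001, 0, 1, 0, 0, 0, 0]}}

```text
t: 12.27
tool_pos: [0.5968, 0.0657, 0.1782]
orientation: [3.141, 0.027, -0.0]
force: [0.6, 0.6, -1.6]
opening: 0.0135
```

>>> {"fn": "jog_arm", "kwargs": {"commands": [1, 0, 0, 0.001, 0, 1, 0, 0, 0.001, 0, 1, 0, 0, 0, 0]}}

```text
t: 12.52
tool_pos: [0.5971, 0.0658, 0.1775]
orientation: [3.141, 0.027, 0.001]
force: [-3.0, 0.3, 5.3]
opening: 0.0136
```

Contact at TCP z 0.1775, with an upward push of about 5 N. The bar rests on the arm, so I release and rise.

>>> {"fn": "jog_arm", "kwargs": {"commands": [0.7, 0, 0, 0, 0, 0.6, 0, 0, 0, 0, 0.5, 0, 0, 0, 0, 0.4, 0, 0, 0, 0, 0.2, 0, 0, 0, 0, 0, 0, 0, 0, 0, 0, 0, 0, 0, 0, 0, 0, 0, 0, 0, 0, 0, 0, 0]}}

```text
invalid input
```

```bash
python3 - <<'E'
from h import *
s=robot.read_state();print(s['t'],s['tool_pos'],s['opening'],s['force'])
a,b,w=cam('scene','scene9'),cam('side','side9'),cam('wrist','wrist9')
f=lambda i,x,y:cv2.resize(i[y:y+120,x:x+120],(400,400),interpolation=cv2.INTER_CUBIC)
cv2.imwrite('pics/z9.png',np.hstack([f(a['img'],240,110),f(b['img'],210,140)]))
E
```

```text
12.5167 [0.59711689 0.06578241 0.17745653] 0.013593567862019878 [-3.04052583  0.31512534  5.3481925 ]
```

View pics/z9.png

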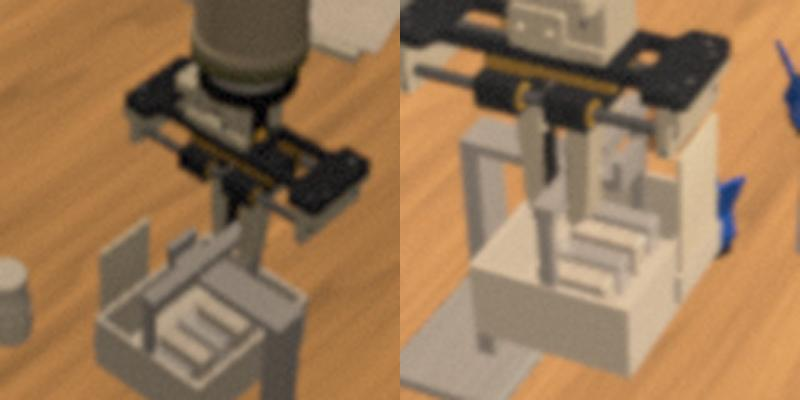

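View pics/wrist9.png

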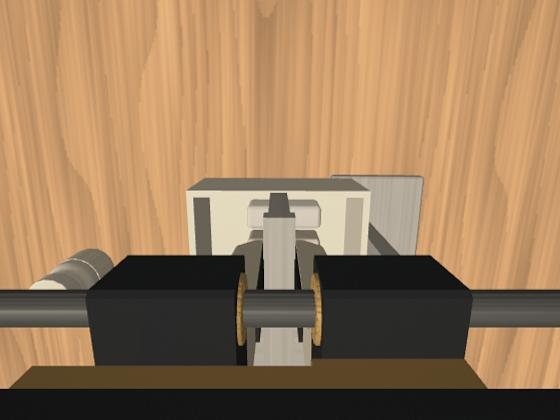

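The call was refused because my last row was one number short, so nothing moved. The picture shows the bar on the arm, with the lip on the card side of the bar. Releasing.

>>> {"fn": "jog_arm", "kwargs": {"commands": [0.7, 0, 0, 0, 0, 0.6, 0, 0, 0, 0, 0.5, 0, 0, 0, 0, 0.4, 0, 0, 0, 0, 0.2, 0, 0, 0, 0, 0, 0, 0, 0, 0, 0, 0, 0, 0, 0]}}

```text
t: 13.25
tool_pos: [0.5969, 0.0657, 0.1763]
orientation: [3.141, 0.027, -0.0]
force: [0.4, -0.5, -0.7]
opening: 0.043
```

```bash
python3 - <<'E'
from h import *
s=robot.read_state();print(s['t'],s['tool_pos'],s['opening'],s['force'])
a,b,w=cam('scene','scene9'),cam('side','side9'),cam('wrist','wrist9')
f=lambda i,x,y:cv2.resize(i[y:y+120,x:x+120],(400,400),interpolation=cv2.INTER_CUBIC)
cv2.imwrite('pics/z9.png',np.hstack([f(a['img'],240,110),f(b['img'],210,140)]))
E
```

```text
13.25 [0.59686413 0.06569235 0.17627567] 0.04299190190800445 [ 0.38601094 -0.53174398 -0.66030954]
```

View pics/z9.png

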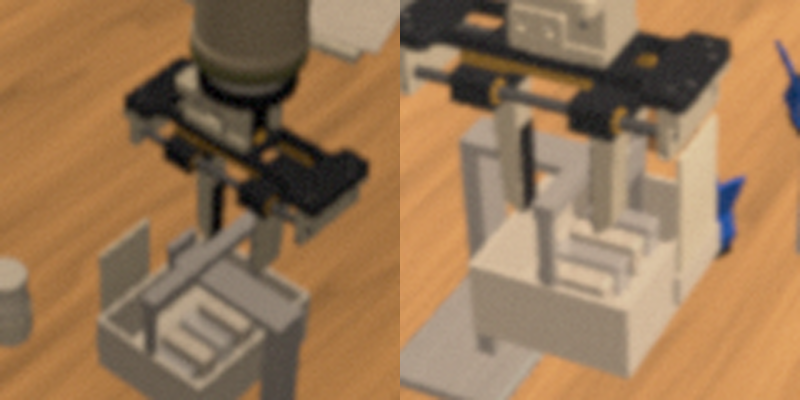

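>>> {"fn": "jog_arm", "kwargs": {"commands": [0, 0, 0, -0.02, 0, 0, 0, 0, -0.03, 0, 0, 0, 0, -0.035, 0, 0, 0, 0, -0.035, 0, 0, 0, 0, -0.025, 0, 0, -0.012, 0.04, 0, 0, 0, -0.014, 0.04, 0, 0, 0, -0.014, 0.04, 0, 0, 0, -0.014, 0.04, 0, 0, 0, 0, 0, 0, 0, 0, 0, 0, 0, 0]}}

```text
t: 14.32
tool_pos: [0.5458, -0.0952, 0.3217]
orientation: [3.141, 0.021, 0.001]
force: [0.0, 1.0, 0.7]
opening: 0.0464
```

```bash
python3 - <<'E'
from h import *
s=robot.read_state();print(s['t'],s['tool_pos'],s['orientation'],s['opening'],s['force'])
a,b,w=cam('scene','scene10'),cam('side','side10'),cam('wrist','wrist10')
for n,p in zip('abw',(a,b,w)):
  for t in ['handle_mid','card_top','hook_seat','clip','clip_mouth']: print(n,t,pin(t,p))
f=lambda i,x,y:cv2.resize(i[y:y+120,x:x+120],(400,400),interpolation=cv2.INTER_CUBIC)
cv2.imwrite('pics/z10.png',np.hstack([f(a['img'],240,110),f(b['img'],210,140)]))
E
```

```text
14.3167 [ 0.54581553 -0.09521802  0.32166778] [3.14129092e+00 2.07969438e-02 6.48874690e-04] 0.046400001260307557 [0.0270708  0.98552781 0.65136072]
a handle_mid [(0.69, (299.4, 188.0))]
a card_top [(0.57, (277.1, 178.5))]
a hook_seat [(0.8, (301.3, 188.2)), (0.22, (276.8, 179.3))]
a clip [(0.85, (204.5, 308.7)), (0.72, (211.3, 254.0)), (0.62, (255.0, 260.9))]
a clip_mouth [(0.85, (201.6, 310.0)), (0.76, (208.1, 259.9)), (0.59, (258.6, 268.7))]
b handle_mid [(0.84, (264.9, 188.0))]
b card_top [(0.57, (298.3, 182.7)), (0.27, (164.5, 323.2))]
b hook_seat [(0.66, (269.7, 184.0))]
b clip [(0.64, (332.7, 167.6)), (0.6, (302.8, 202.1)), (0.51, (342.7, 166.8))]
b clip_mouth [(0.61, (298.7, 213.4)), (0.59, (341.7, 175.6)), (0.58, (266.2, 187.5))]
w handle_mid [(0.8, (347.8, 56.0))]
w card_top [(0.96, (273.7, 96.5))]
w hook_seat [(0.9, (347.3, 55.5))]
w clip [(0.82, (311.0, 216.1)), (0.71, (307.5, 349.3))]
w clip_mouth [(0.81, (303.0, 331.5)), (0.62, (262.2, 298.1))]
```

View pics/z10.png

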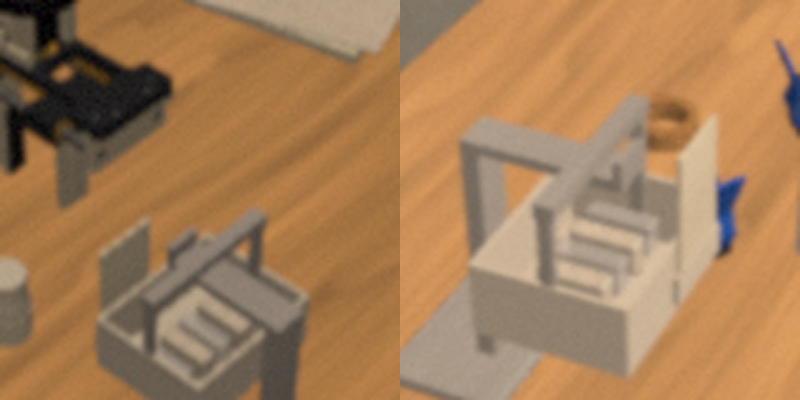

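View pics/wrist10.png

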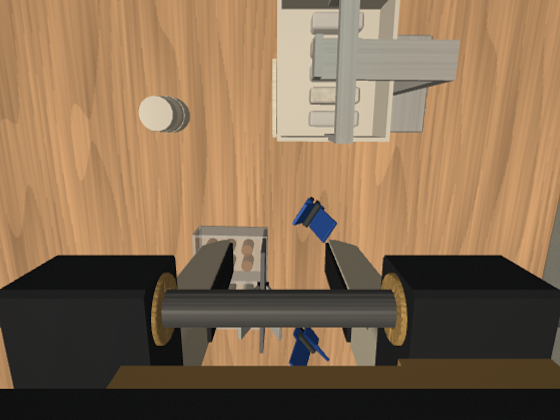

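The basket hangs freely with its card on the -x side (card edge at wrist (275,60)-(275,137)). The blue look-alikes are at wrist (315,218) and (305,348), and the grey clip is at about (262,330).

```bash
python3 - <<'E'
from h import *
a,b,w=cam('scene'),cam('side'),cam('wrist')
c=[(a,(277.1,178.5)),(b,(298.3,182.7)),(w,(273.7,96.5))]
print('card',tri(c)); print(tri(c[:2])[0],tri(c[1:])[0])
for uv in [(275.5,59),(275.5,137)]: print('cardedge at .205',atz(w,uv,.205))
print('bluelow',tri([(a,(199.4,304)),(b,(331,168)),(w,(307.5,349.3))]))
print('mouth',tri([(a,(208.1,259.9)),(b,(341.7,175.6))]),tri([(a,(208.1,259.9)),(b,(341.7,175.6)),(w,(262.2,298.1))]))
cv2.imwrite('pics/z11.png',cv2.resize(w['img'][0:150,200:400],(800,600),interpolation=cv2.INTER_CUBIC))
E
```

```text
card (array([ 0.54023089, -0.00395889,  0.20477662]), [array([-0.1,  1.3]), array([ 0.2, -1.3]), array([-2.2, -4.7])])
[ 5.37934587e-01 -3.67804426e-05  2.04909642e-01] [ 0.54192729 -0.00695859  0.19925078]
cardedge at .205 [0.5429973  0.01962929 0.205     ]
cardedge at .205 [ 0.54382729 -0.03801586  0.205     ]
bluelow (array([ 0.59043745, -0.33822447,  0.04032226]), [array([-0.3,  1.4]), array([ 0.1, -2.8]), array([-2., -6.])])
mouth (array([ 0.52642378, -0.24625292,  0.07887509]), [array([0.4, 0.2]), array([ 0.5, -0.1])]) (array([ 0.52724769, -0.24638155,  0.07893512]), [array([0.6, 0.4]), array([ 0.2, -0.3]), array([-1. ,  0.1])])
```

View pics/z11.png

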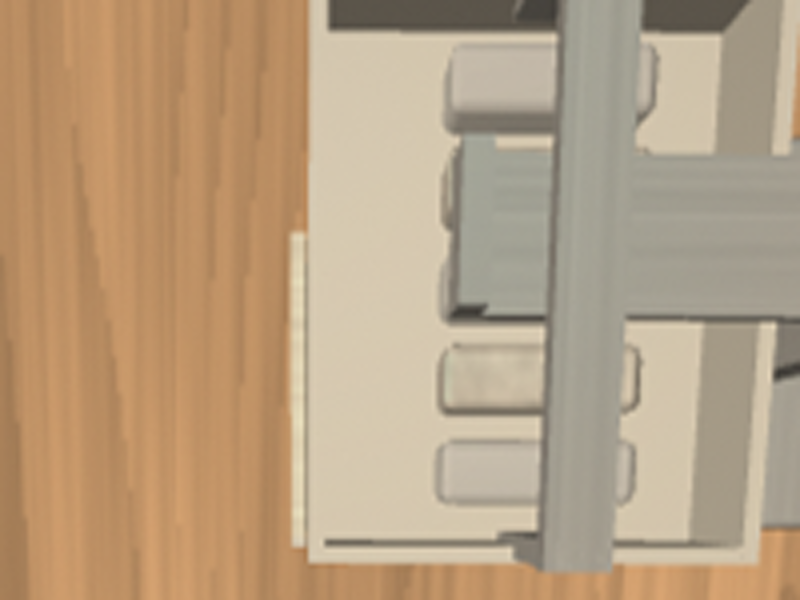

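>>> {"fn": "jog_arm", "kwargs": {"commands": [0, -0.004, 0.03, 0.003, 0, 0, -0.004, 0.036, 0.004, 0, 0, -0.004, 0.036, 0.004, 0, 0, -0.004, 0.036, 0.004, 0, 0, -0.003, 0.036, 0.003, 0, 0, -0.003, 0.036, 0.002, 0, 0, 0, 0.022, 0, 0, 0, 0, 0, 0, 0, 0, 0, 0, 0, 0]}}

```text
t: 16.12
tool_pos: [0.5279, -0.3265, 0.3008]
orientation: [-3.141, -0.024, 0.001]
force: [-0.2, -0.2, -0.2]
opening: 0.0466
```

```bash
python3 - <<'E'
from h import *
s=robot.read_state();print(s['t'],s['tool_pos'],s['orientation'],s['opening'],s['force'])
a,b,w=cam('scene','scene12'),cam('side','side12'),cam('wrist','wrist12')
for n,p in zip('abw',(a,b,w)):
  for t in ['clip','clip_mouth','rack','card_top']: print(n,t,pin(t,p))
cv2.imwrite('pics/z12.png',cv2.resize(w['img'][50:200,180:380],(800,600),interpolation=cv2.INTER_CUBIC))
E
```

```text
16.1167 [ 0.52792586 -0.3264808   0.30080592] [-3.14069326e+00 -2.37193860e-02  1.19305346e-03] 0.04662602464803168 [-0.20465216 -0.2071855  -0.21227791]
a clip [(0.76, (255.9, 258.9)), (0.61, (210.7, 255.8)), (0.52, (201.7, 305.1))]
a clip_mouth [(0.82, (203.5, 311.5)), (0.66, (210.3, 260.0)), (0.56, (258.7, 267.8))]
a rack [(0.72, (202.9, 269.6)), (0.47, (209.5, 250.2))]
a card_top [(0.66, (278.9, 179.4)), (0.63, (381.7, 201.6))]
b clip [(0.85, (343.2, 167.1)), (0.68, (354.4, 207.5)), (0.61, (302.3, 203.6))]
b clip_mouth [(0.71, (329.0, 173.1)), (0.7, (342.5, 174.6)), (0.52, (301.9, 214.3))]
b rack [(0.73, (354.3, 205.9)), (0.59, (162.6, 329.5))]
b card_top [(0.92, (297.2, 181.9))]
w clip [(0.64, (334.0, 21.0)), (0.55, (280.9, 105.6))]
w clip_mouth [(0.9, (279.1, 110.2)), (0.79, (336.4, 24.9)), (0.56, (326.8, 183.9))]
w rack [(0.97, (242.0, 108.2)), (0.5, (407.7, 143.1))]
w card_top []
```

View pics/z12.png

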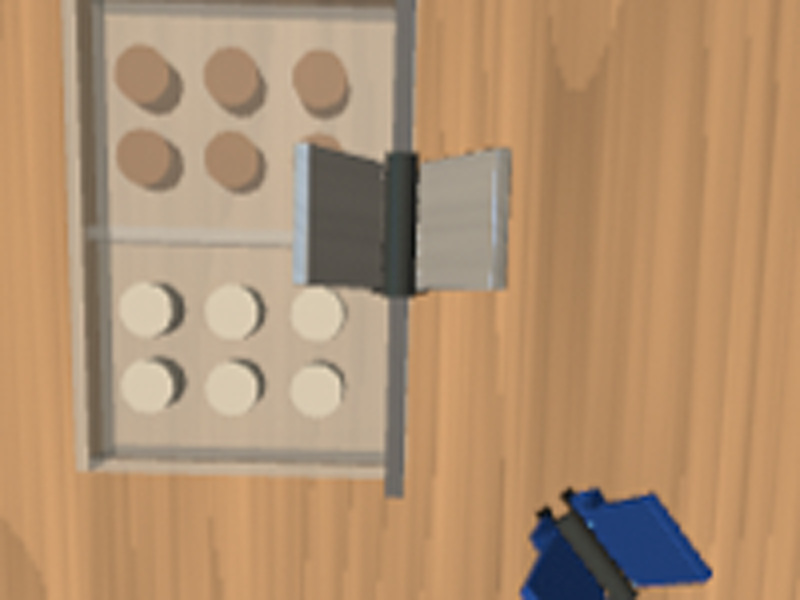

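View pics/wrist12.png

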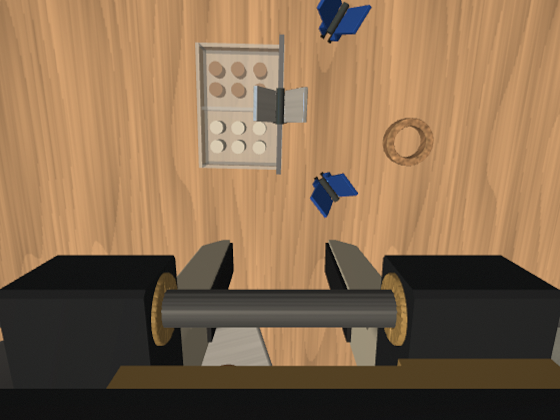

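The grey clip sits square on the panel, its pivot at wrist (280,106) and its tail tips at columns 254 and 307.

```bash
python3 - <<'E'
from h import *
a,b,w=cam('scene'),cam('side'),cam('wrist')
print('pivot@.115',atz(w,(280,105.7),.115))
l=[atz(w,u,.15) for u in [(254.5,86.5),(254,121)]]; r=[atz(w,u,.15) for u in [(307,87.5),(304.5,122)]]
print(l,r,np.mean(l+r,axis=0))
print('mouth',tri([(a,(210.3,260)),(b,(342.5,174.6)),(w,(279.1,110.2))]))
print('clip',tri([(a,(210.7,255.8)),(b,(343.2,167.1)),(w,(280.9,105.6))]))
i=b['img'];cv2.imwrite('pics/z13.png',cv2.resize(i[130:230,290:400],(660,600),interpolation=cv2.INTER_CUBIC))
E
```

```text
pivot@.115 [ 0.52919018 -0.24313504  0.115     ]
[array([ 0.50682851, -0.22925285,  0.15      ]), array([ 0.50638946, -0.25812115,  0.15      ])] [array([ 0.55214212, -0.22931735,  0.15      ]), array([ 0.55097563, -0.25823472,  0.15      ])] [ 0.52908393 -0.24373152  0.15      ]
mouth (array([ 0.5281865 , -0.24543233,  0.08082992]), [array([-1.1, -0.2]), array([-1.1,  0.2]), array([-0.2, -0.7])])
clip (array([ 0.52977744, -0.24380664,  0.10219028]), [array([-1.5, -1.1]), array([-2. ,  0.8]), array([-0.4,  1.4])])
```

View pics/z13.png

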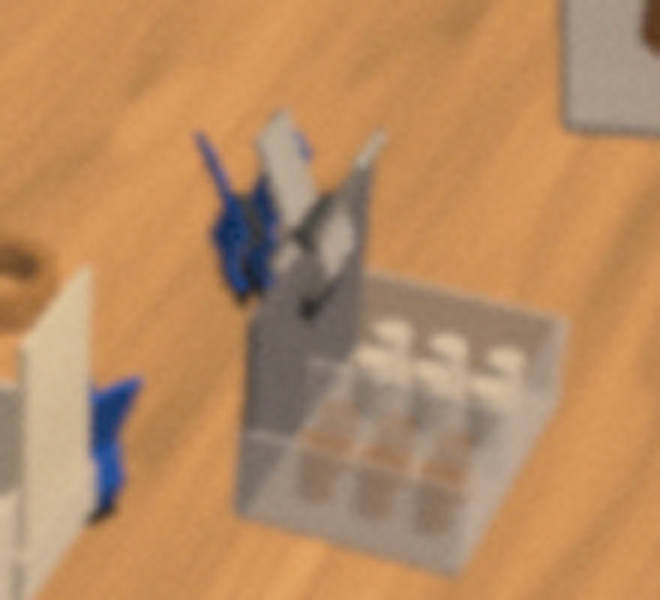

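>>> {"fn": "jog_arm", "kwargs": {"commands": [-0.5, 0.002, -0.03, 0, 0, -0.5, 0, -0.035, 0.02, 0, -0.5, 0, -0.0175, 0.03, 1.5, -0.5, 0, 0, 0.035, 0, -0.5, 0, 0, 0.035, 0, -0.5, 0, 0, 0.02, 0, -0.5, 0, 0, 0, 0, -0.5, 0, 0, 0, 0], "grip_force": 20}}

```text
t: 17.68
tool_pos: [0.5282, -0.2425, 0.1606]
orientation: [-3.14, 0.014, 0.004]
force: [1.6, 0.0, 0.6]
opening: 0.0696
```

```bash
python3 - <<'E'
from h import *
s=robot.read_state();print(s['t'],s['tool_pos'],s['orientation'],s['opening'],s['force'])
a,b,w=cam('scene','scene14'),cam('side','side14'),cam('wrist','wrist14')
f=lambda i,x,y:cv2.resize(i[y:y+120,x:x+120],(400,400),interpolation=cv2.INTER_CUBIC)
cv2.imwrite('pics/z14.png',np.hstack([f(a['img'],150,190),f(b['img'],280,110)]))
E
```

```text
17.6833 [ 0.52816718 -0.24246744  0.1605553 ] [-3.14019423  0.01382455  0.00376334] 0.06961833013438205 [1.56476484 0.01120637 0.5646021 ]
```

View pics/z14.png

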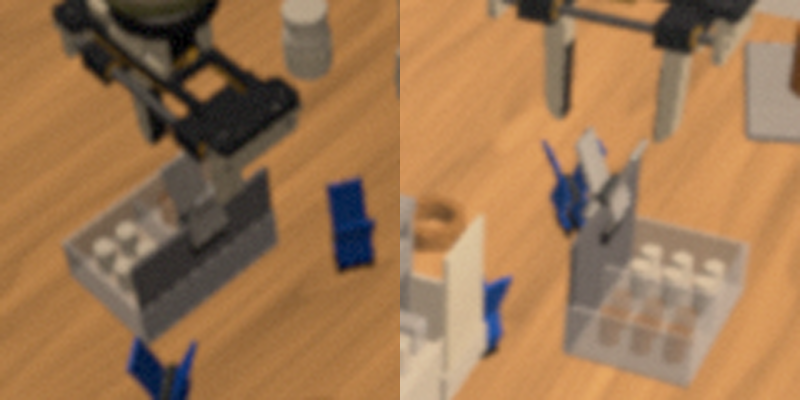

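View pics/wrist14.png

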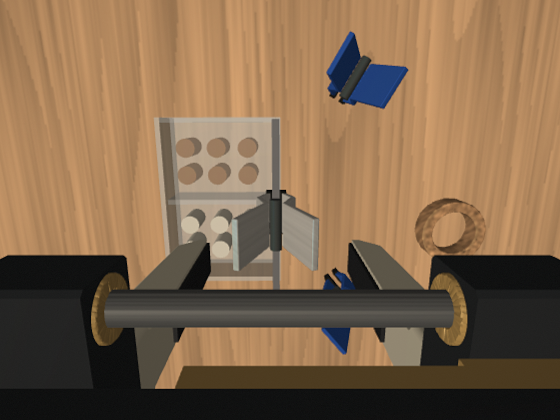

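The clip is centred between the fingers, with its tail tips at columns 236 and 317. I'll descend and squeeze.

>>> {"fn": "jog_arm", "kwargs": {"commands": [-0.5, 0, 0.0015, 0.015, 0, -0.5, 0, 0, 0.015, 0, -0.5, 0, 0, 0.009, 0, -0.5, 0, 0, 0, 0, 1, 0, 0, 0, 0, 1, 0, 0, 0, 0, 1, 0, 0, 0, 0, 1, 0, 0, 0, 0, 1, 0, 0, 0, 0, 1, 0, 0, 0, 0, 1, 0, 0, 0, 0, 1, 0, 0, 0, 0, 1, 0, 0, 0, 0, 1, 0, 0, 0, 0, 1, 0, 0, 0, 0], "grip_force": 20}}

```text
t: 19.08
tool_pos: [0.5306, -0.2457, 0.1258]
orientation: [3.139, -0.014, 0.006]
force: [-2.6, 0.9, 13.5]
opening: 0.0147
```

```bash
python3 - <<'E'
from h import *
s=robot.read_state();print(s['t'],s['tool_pos'],s['orientation'],s['opening'],s['force'])
a,b,w=cam('scene','scene15'),cam('side','side15'),cam('wrist','wrist15')
f=lambda i,x,y:cv2.resize(i[y:y+120,x:x+120],(400,400),interpolation=cv2.INTER_CUBIC)
cv2.imwrite('pics/z15.png',np.hstack([f(a['img'],150,190),f(b['img'],280,110)]))
E
```

```text
19.0833 [ 0.53057244 -0.24566536  0.12583588] [ 3.13859377 -0.01372533  0.00643449] 0.014662729226490012 [-2.60139802  0.8620301  13.49211417]
```

View pics/z15.png

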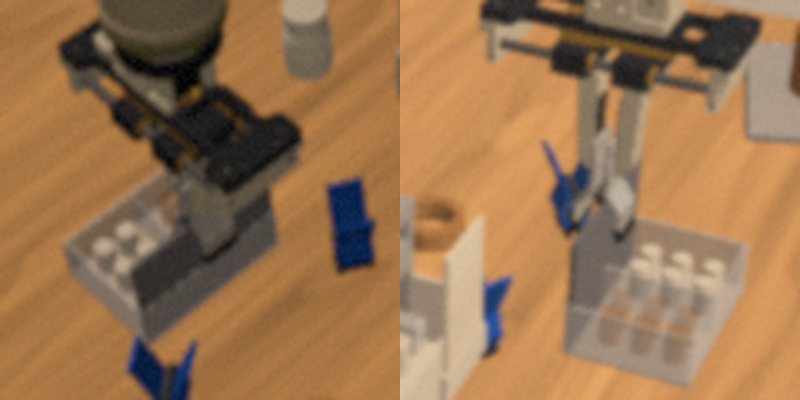

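The opening is 14.7 mm, so the clip is at its stop, and it bears on the panel top at 13 N. Lifting.

>>> {"fn": "jog_arm", "kwargs": {"commands": [1, 0, 0, -0.005, 0, 1, 0, 0, -0.01, 0, 1, 0, 0, -0.015, 0, 1, 0, 0, -0.02, 0, 1, 0, 0, -0.03, 0, 1, 0, 0, -0.03, 0, 1, 0, 0, -0.03, 0, 1, 0, 0, -0.025, 0, 1, 0, 0, -0.015, 0, 1, 0, 0, 0, 0, 1, 0, 0, 0, 0]}}

```text
t: 20.15
tool_pos: [0.5294, -0.2446, 0.3034]
orientation: [3.141, -0.014, 0.003]
force: [0.2, -0.4, -1.6]
opening: 0.0146
```

```bash
python3 - <<'E'
from h import *
s=robot.read_state();print(s['t'],s['tool_pos'],s['orientation'],s['opening'],s['force'])
a,b,w=cam('scene','scene16'),cam('side','side16'),cam('wrist','wrist16')
for n,p in zip('abw',(a,b,w)):
  for t in ['clip','clip_mouth']: print(n,t,pin(t,p))
f=lambda i,x,y:cv2.resize(i[y:y+120,x:x+120],(400,400),interpolation=cv2.INTER_CUBIC)
cv2.imwrite('pics/z16.png',np.hstack([f(a['img'],150,150),f(b['img'],280,50)]))
E
```

```text
20.15 [ 0.52938812 -0.24457407  0.30341219] [ 3.14056862e+00 -1.35821710e-02  2.81754656e-03] 0.014562927077419683 [ 0.19499951 -0.37152276 -1.62152566]
a clip [(0.86, (202.0, 306.3)), (0.67, (203.6, 205.7)), (0.62, (255.0, 261.3))]
a clip_mouth [(0.9, (201.8, 215.8)), (0.81, (261.3, 267.7)), (0.63, (205.1, 310.7))]
b clip [(0.84, (346.9, 100.4)), (0.69, (331.0, 169.4)), (0.6, (301.8, 203.6))]
b clip_mouth [(0.91, (343.3, 112.1)), (0.68, (269.2, 187.9)), (0.51, (329.3, 174.8))]
w clip [(0.88, (330.2, 254.3)), (0.79, (327.5, 95.0)), (0.66, (278.9, 240.1))]
w clip_mouth [(0.74, (328.9, 91.9))]
```

View pics/z16.png

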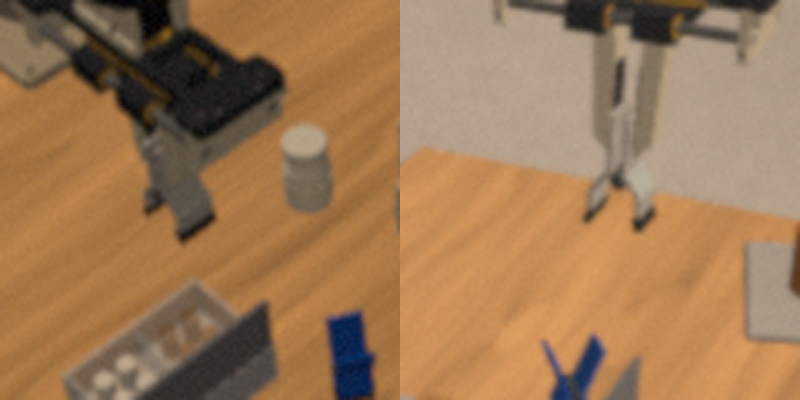

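View pics/wrist16.png

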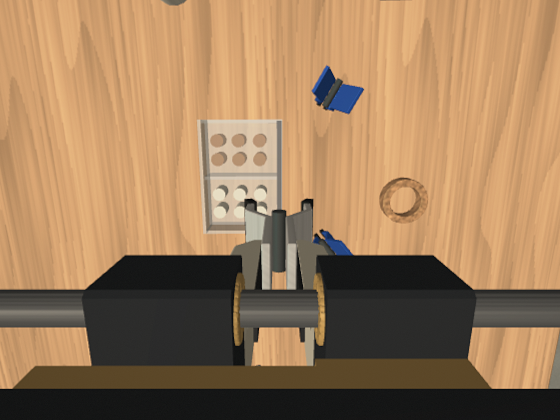

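The clip is off the panel and held wide open, its jaw tips at wrist (250,203) and (307,203).

```bash
python3 - <<'E'
from h import *
a,b,w=cam('scene'),cam('side'),cam('wrist')
T=robot.read_state()['tool_pos']
M=tri([(a,(201.8,215.8)),(b,(343.3,112.1))]);print('mouth',M,M[0]-T)
M=tri([(a,(203.6,205.7)),(b,(346.9,100.4)),(w,(278.9,240.1))]);print('clip',M,M[0]-T)
for z in (.2,.21,.22,.23,.24,.25,.26):
  p,q=atz(w,(250,201),z),atz(w,(307,201),z);print(z,np.round(p-T,4),np.round(q-T,4))
ca=pin('card_top',a);cb=pin('card_top',b);print(ca,cb)
# pivot rod near end at wrist (279,211), far end hidden
for f,p,(x,y),n in ((6,a,(165,170),'z17a'),(8,b,(310,50),'z17b')): cv2.imwrite('pics/%s.png'%n,cv2.resize(p['img'][y:y+75,x:x+75],(600,600),interpolation=cv2.INTER_CUBIC))
E
```

```text
mouth (array([ 0.53340939, -0.2460403 ,  0.2546649 ]), [array([0.8, 0.4]), array([ 0.8, -0.3])]) [ 0.00444842 -0.00163529 -0.04763493]
clip (array([ 0.53010979, -0.24044116,  0.28537075]), [array([-1.6, -0.5]), array([-1.4,  0.4]), array([ 0.2, -1.4])]) [ 0.00114882  0.00396385 -0.01692908]
0.2 [-0.0217  0.0066 -0.1023] [ 0.0232  0.0062 -0.1023]
0.21 [-0.0208  0.0088 -0.0923] [ 0.0224  0.0084 -0.0923]
0.22 [-0.02    0.011  -0.0823] [ 0.0216  0.0106 -0.0823]
0.23 [-0.0191  0.0132 -0.0723] [ 0.0208  0.0128 -0.0723]
0.24 [-0.0182  0.0154 -0.0623] [ 0.0199  0.0151 -0.0623]
0.25 [-0.0174  0.0176 -0.0523] [ 0.0191  0.0173 -0.0523]
0.26 [-0.0165  0.0198 -0.0423] [ 0.0183  0.0195 -0.0423]
[(0.91, (275.3, 179.1))] [(0.69, (296.0, 182.8))]
```

View pics/z17b.png

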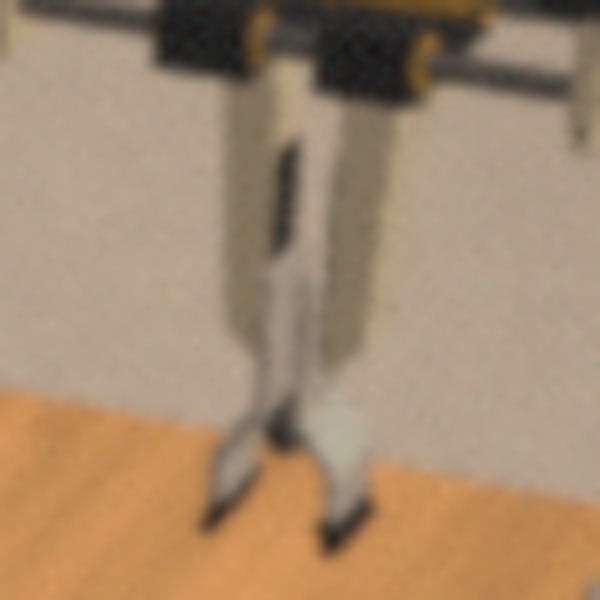

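View pics/z17a.png

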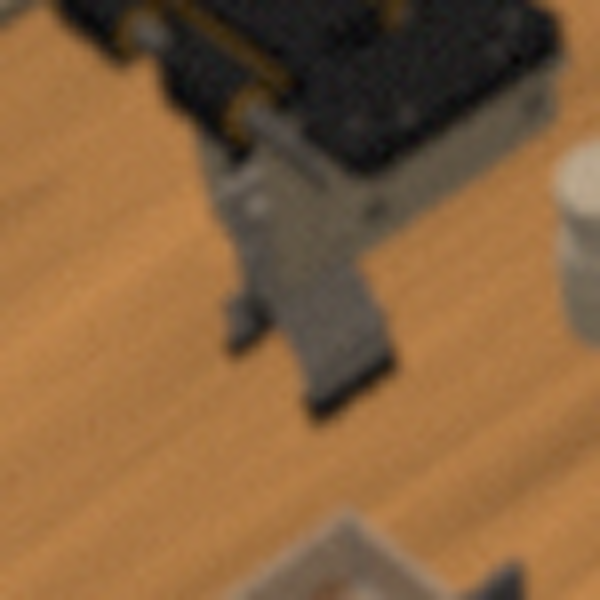

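```bash
python3 - <<'E'
from h import *
a,b=cam('scene'),cam('side')
print(tri([(a,(277.1,179)),(b,(297.2,182.5))]))
print(tri([(a,(277.35,180.5)),(b,(299.7,180.8))]))
print(tri([(a,(270,185.6)),(b,(305.4,175.1))])[0],tri([(a,(284.7,175.4)),(b,(294,186.5))])[0])
for n,p in (('a',a),('b',b)):
  for X in [(.5425,-.036,.205),(.5425,.02,.205),(.5425,-.008,.205)]: print(n,proj(p,X))
for p,(x,y),n in ((a,(255,155),'z18a'),(b,(275,160),'z18b')): cv2.imwrite('pics/%s.png'%n,cv2.resize(p['img'][y:y+50,x:x+50],(600,600),interpolation=cv2.INTER_CUBIC))
E
```

```text
(array([ 0.53985497, -0.00084447,  0.20460585]), [array([0.6, 0.2]), array([ 0.8, -0.2])])
(array([ 0.54047178, -0.00578348,  0.20453087]), [array([-0.7, -0.2]), array([-1. ,  0.2])])
[ 0.53896146 -0.03169241  0.20353217] [0.54192973 0.02011319 0.20594949]
a [269.07441156 186.49442574]
a [283.92953258 175.53430569]
a [276.57746324 180.95866827]
b [303.78766412 173.33905238]
b [292.5834744  187.06441362]
b [298.29399227 180.0689126 ]
```

View pics/z18a.png

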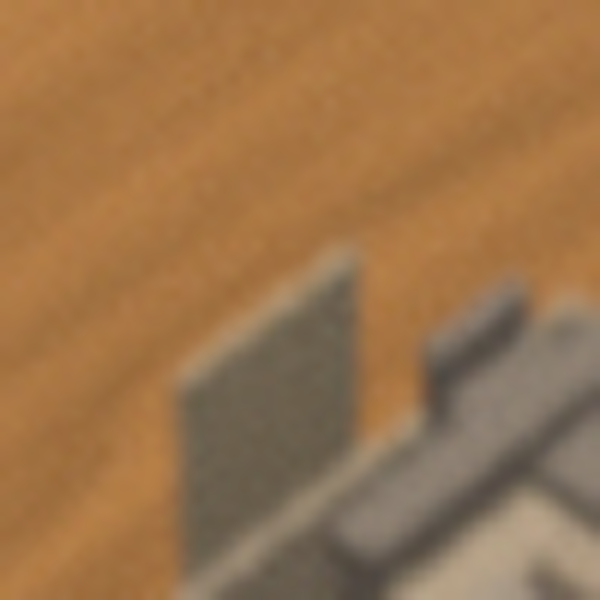

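View pics/z18b.png

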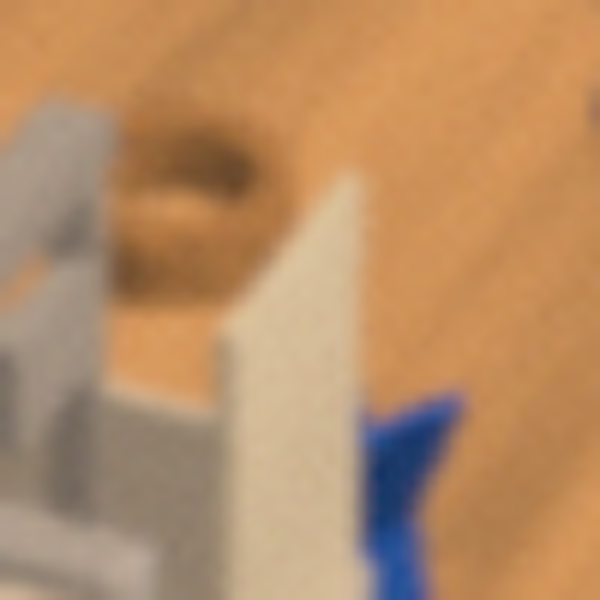

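>>> {"fn": "jog_arm", "kwargs": {"commands": [1, 0, -0.015, 0, 0, 1, 0.002, -0.03, 0, 0, 1, 0.002, -0.035, 0, 0, 1, 0.002, -0.035, 0, 0, 1, 0.002, -0.035, 0, 0, 1, 0.001, -0.035, 0, 0, 1, 0, -0.03, 0, 0, 1, 0, -0.021, 0, 0, 1, 0, 0, 0, -1.3, 1, 0, 0, 0, 0, 1, 0, 0, 0, 0]}}

```text
t: 21.87
tool_pos: [0.5399, -0.0084, 0.3025]
orientation: [3.141, 0.023, 0.0]
force: [0.2, -0.0, -0.2]
opening: 0.0148
```

```bash
cat > look.py <<'E'
from h import *
import sys
k=sys.argv[1]
s=robot.read_state();print(s['t'],s['tool_pos'],s['orientation'],s['opening'],s['force'])
a,b,w=cam('scene','scene'+k),cam('side','side'+k),cam('wrist','wrist'+k)
for t in ['clip_mouth','card_top']:
  A,B=pin(t,a),pin(t,b); print(t,A,B,pin(t,w))
f=lambda i,x,y:cv2.resize(i[y:y+80,x:x+80],(400,400),interpolation=cv2.INTER_CUBIC)
cv2.imwrite('pics/z%s.png'%k,np.hstack([f(a['img'],235,125),f(b['img'],260,120)]))
E
python3 look.py 19
```

```text
21.8667 [ 0.53989252 -0.00840109  0.30250115] [3.14117324e+00 2.26734043e-02 1.37862184e-04] 0.014821761897104394 [ 0.24662363 -0.02931657 -0.23555584]
clip_mouth [(0.75, (256.5, 268.1)), (0.59, (275.8, 165.2)), (0.53, (201.3, 312.6))] [(0.91, (298.5, 156.5)), (0.71, (330.2, 172.9)), (0.59, (299.8, 215.9))] []
card_top [(0.73, (276.0, 179.2))] [(0.58, (294.9, 184.1)), (0.32, (270.0, 227.6))] [(0.58, (280.5, 209.7))]
```

View pics/z19.png

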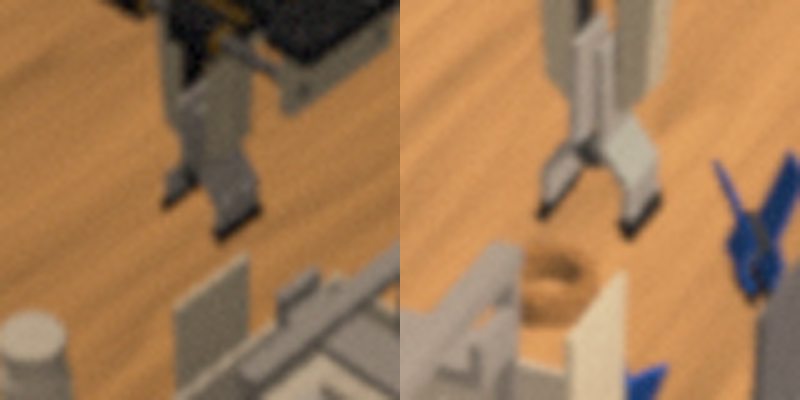

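View pics/wrist19.png

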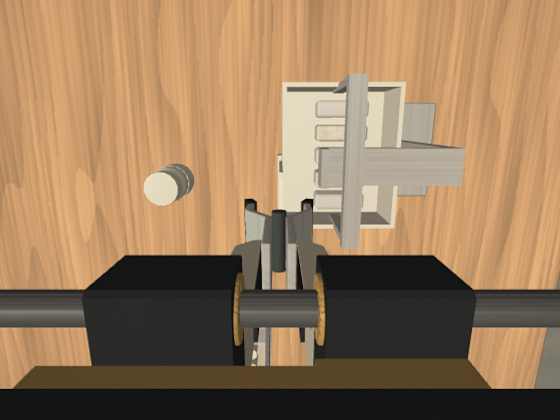

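```bash
python3 - <<'E'
from h import *
a,b,w=cam('scene'),cam('side'),cam('wrist')
T=robot.read_state()['tool_pos']
X=tri([(a,(283,169.8)),(b,(292,159.2))]);print('+x jaw',X,X[0]-T)
A=atz(b,(308.8,163.6),X[0][2]);print('-x jaw at same z',A,A-T)
print('mouth',tri([(a,(275.8,165.2)),(b,(298.5,156.5))])[0]-T)
for c in (278,279.5,281): print('card',atz(w,(c,170),.205))
for z in (.235,.245,.25):
  print(z,atz(w,(250,201),z)-T,atz(w,(307,201),z)-T)
cv2.imwrite('pics/z20.png',cv2.resize(w['img'][130:230,220:340],(720,600),interpolation=cv2.INTER_CUBIC))
E
```

```text
+x jaw (array([ 0.55786961, -0.00368367,  0.25291427]), [array([-1. , -0.3]), array([-1.3,  0.3])]) [ 0.01783741  0.00494829 -0.04947282]
-x jaw at same z [ 0.51874623 -0.00489102  0.25291427] [-0.02128597  0.00374095 -0.04947282]
mouth [ 0.00235167 -0.00037805 -0.041186  ]
card [0.54002416 0.0226818  0.205     ]
card [0.54115955 0.02269638 0.205     ]
card [0.54229494 0.02271096 0.205     ]
0.235 [-0.0189161   0.01368431 -0.06738709] [ 0.02014813  0.01418678 -0.06738709]
0.245 [-0.01809903  0.01590965 -0.05738709] [ 0.01929238  0.0163906  -0.05738709]
0.25 [-0.0176905   0.01702232 -0.05238709] [ 0.01886451  0.01749252 -0.05238709]
```

View pics/z20.png

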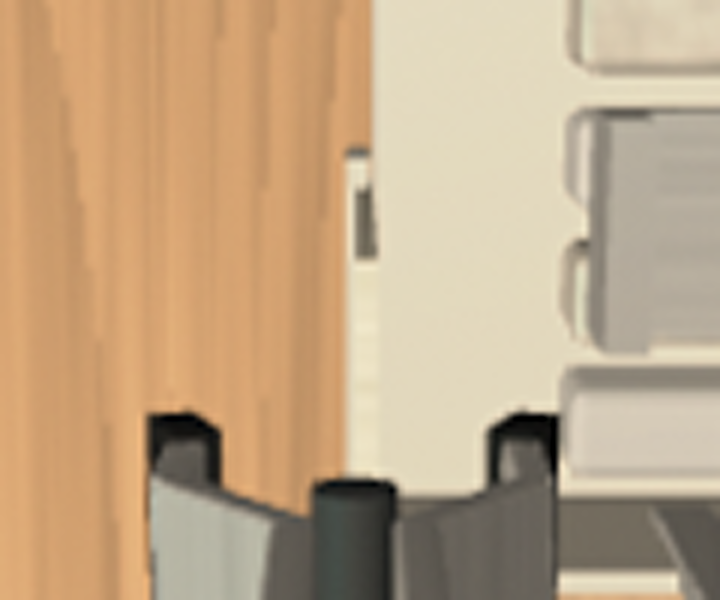

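Card-edge centre is at x 0.5416, y about -0.008; clip mouth centre is at x 0.5406, y about -0.007. I'll nudge 1 mm in each and lower.

>>> {"fn": "jog_arm", "kwargs": {"commands": [1, 0.001, 0.001, 0.01, 0, 1, 0, 0, 0.015, 0, 1, 0, 0, 0.01, 0, 1, 0, 0, 0, 0, 1, 0, 0, 0, 0]}}

```text
t: 22.88
tool_pos: [0.5404, -0.0094, 0.2662]
orientation: [-3.141, -0.022, 0.004]
force: [-1.1, -0.4, -0.8]
opening: 0.0146
```

```bash
python3 look.py 21; python3 -c "
import cv2
w=cv2.imread('pics/wrist21.png');cv2.imwrite('pics/z21w.png',cv2.resize(w[130:230,220:340],(720,600),interpolation=cv2.INTER_CUBIC))"
```

```text
22.8833 [ 0.54038306 -0.00937789  0.26623806] [-3.14123084 -0.02204126  0.00359996] 0.014603515671220993 [-1.10845229 -0.39697597 -0.82237169]
clip_mouth [(0.83, (276.3, 176.1)), (0.83, (256.3, 269.2)), (0.57, (202.7, 311.5))] [(0.62, (302.4, 169.8)), (0.53, (331.2, 173.0)), (0.49, (299.8, 213.3))] []
card_top [(0.91, (279.2, 182.1))] [(0.55, (295.7, 183.3))] [(0.83, (278.1, 218.7))]
```

View pics/z21.png

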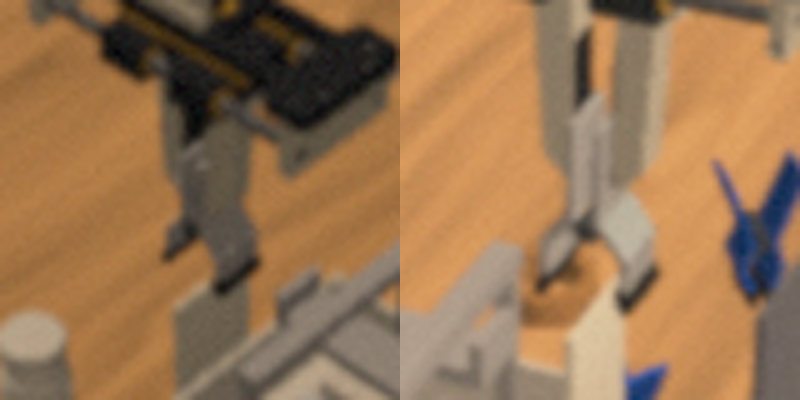

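View pics/z21w.png

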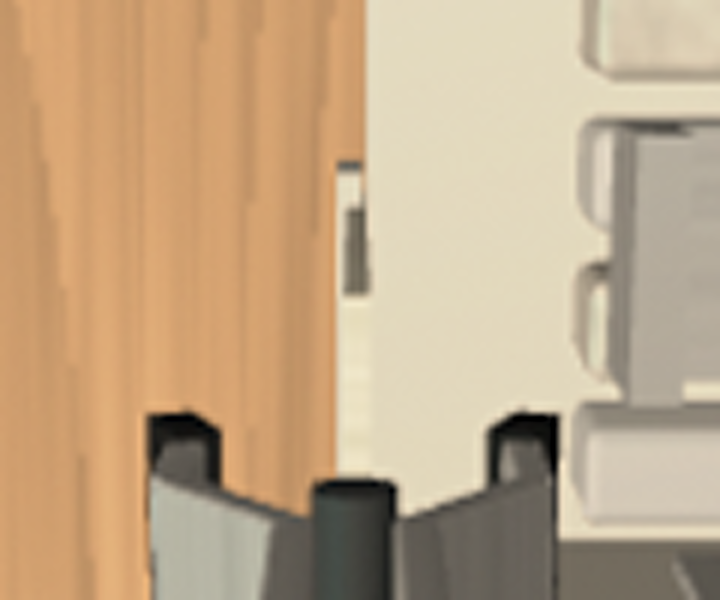

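The card's centreline (crop column 355) lies midway between the jaws (352). Lowering the last 21 mm.

>>> {"fn": "jog_arm", "kwargs": {"commands": [1, 0, 0, 0.006, 0, 1, 0, 0, 0.006, 0, 1, 0, 0, 0.006, 0, 1, 0, 0, 0.003, 0, 1, 0, 0, 0, 0, 1, 0, 0, 0, 0, 1, 0, 0, 0, 0]}}

```text
t: 23.92
tool_pos: [0.5411, -0.0095, 0.2466]
orientation: [3.141, 0.022, 0.0]
force: [-0.2, 0.4, -0.3]
opening: 0.0149
```

```bash
python3 look.py 22; python3 -c "
import cv2
w=cv2.imread('pics/wrist22.png');cv2.imwrite('pics/z22w.png',cv2.resize(w[130:230,220:340],(720,600),interpolation=cv2.INTER_CUBIC))"
```

```text
23.9167 [ 0.5411202  -0.0094821   0.24656503] [3.14149699e+00 2.18561667e-02 2.72358066e-04] 0.014851260042134369 [-0.22777202  0.40529478 -0.26761571]
clip_mouth [(0.78, (203.1, 310.6)), (0.71, (256.6, 266.4)), (0.64, (277.8, 183.4))] [(0.8, (299.4, 183.6)), (0.65, (331.4, 173.7)), (0.64, (302.2, 213.4))] []
card_top [(0.91, (278.4, 179.9))] [(0.9, (296.9, 182.5))] []
```

View pics/z22.png

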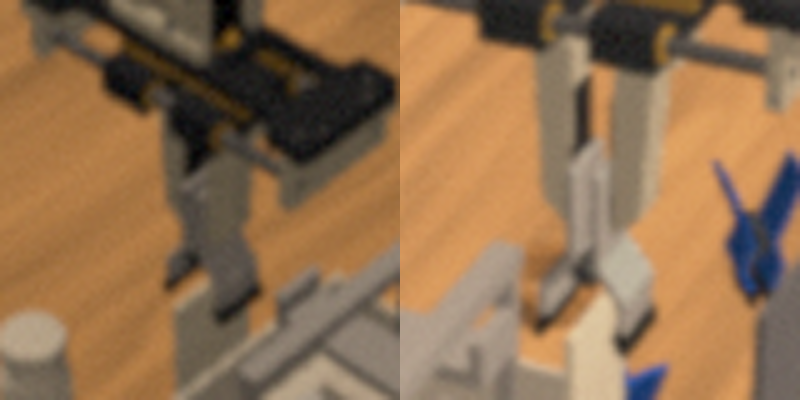

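View pics/z22w.png

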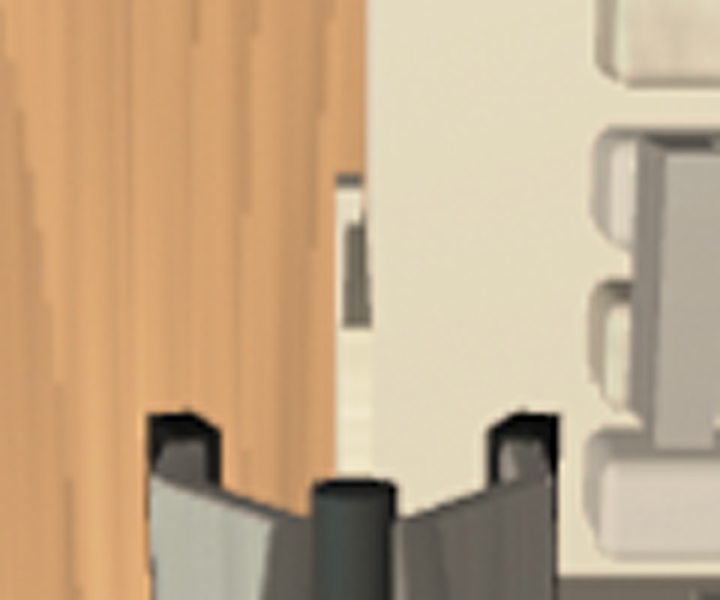

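```bash
python3 - <<'E'
from h import *
a,b=cam('scene','scene23'),cam('side')
m=tri([(a,(277.8,183.4)),(b,(299.4,183.6))]);c=tri([(a,(277.15,181.2)),(b,(299.2,181.0))]);print(m,c,m[0]-c[0])
E
```

```text
(array([ 0.5422573 , -0.00693909,  0.19615482]), [array([-1. , -0.3]), array([-1.3,  0.3])]) (array([ 0.54150256, -0.00687947,  0.20322833]), [array([-0.5, -0.2]), array([-0.7,  0.2])]) [ 7.54734289e-04 -5.96225339e-05 -7.07350498e-03]
```

View pics/side22.png

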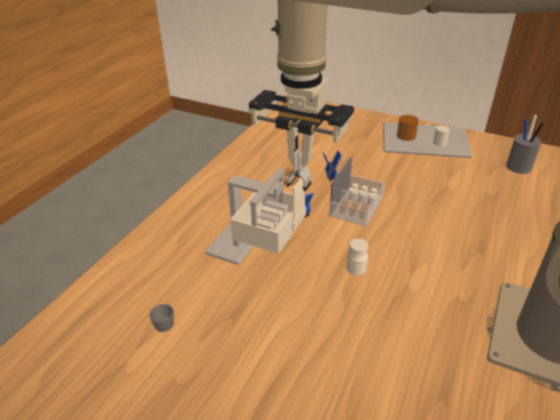

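View pics/scene22.png

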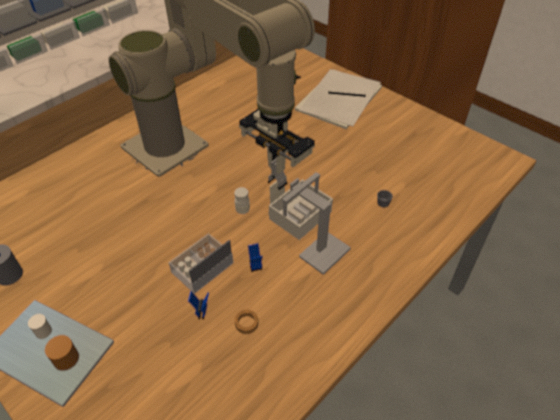

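The mouth point measures 0.8 mm from the card edge sideways, 0 mm along it and 4–7 mm below it. The bystanders are where they were. Handing in.

```bash
python3 -c "
from plant import robot
s=robot.read_state();print(s['t'],s['opening'],s['force']);print(robot.close_job())"
```

```text
24.4667 0.014653041055353727 [ 0.08469307 -0.92613759 -0.33991543]
the job is handed in; nothing more can be done
None
```

The job is done and handed in at t = 24.5 s of the 58 s allowed; the hand-in gave no verdict. The basket hangs by its handle on the hook with the card facing out, and I let go of it. The grey clip came off the rack panel by its tails and is held, squeezed to its stop, over the middle of the card's top edge.

**Last checks:**
- **Clip opening:** the fingers stood 14.7 mm apart (stop about 15), with 20 N of grip.
- **Contact:** the wrist force was under 1 N, so there is no sign that a jaw touches the card.
- **Sideways:** the clip's mouth was about 0.8 mm off the card's midplane and centred along its top edge.
- **Depth:** the card edge is about 5–7 mm above the mouth point, so well inside. The readings differed by about 3 mm, and I took the middle.
- **Other things:** the jar, the tape, the cup and the two blue look-alikes are where they were.

One move call was refused because I left a number out of its last row. Nothing moved, and I repeated it correctly. When first squeezed, the clip pressed on the rack panel with about 13 N, which was gone once lifted.

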